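Gauge the joystick pivot studs behind a butterfly-knob shutter

TASK

Turn the butterfly knob on the gauge box to its stop to swing the shutter off the bore, then try every pivot stud on the table in the bore: let those that fit fall through into the box, and put those that are too big in the grey reject tray. When all are sorted, turn the knob back so that the shutter is fully shut over the bore; do not hit the small display beside the wings, and leave the other things on the bench where they are.

Things in the scene. Friction and masses are not known exactly. Their poses are not given: they have to be found in the camera images.
- gauge: gauge box, fixed: clear closed box 160 mm (its x) by 220 mm (its y) by 140 mm high. Origin: centre of its underside. Its 10 mm thick top plate (upper face at z = 140 mm) has one round bore; what falls through slides down a steep, slick inner chute under the bore towards the box's +y end and lies on its floor. No other way in
- bore (a point): centre of the mouth of the gauge bore, at the top plate's upper face: (0, -55, 140) mm in the gauge box's frame. The bore is 35 mm wide with a 2 mm chamfer
- wing (a joint): angle of the black butterfly knob on the gauge box, about the vertical; it carries the bore's shutter (a steel arm with a 50 mm round blade, 3 to 7 mm above the plate). 0: shutter shut over the bore, arm and wings along the box's y. Grows counter-clockwise seen from above to 1.5 at its stop: shutter swung out towards the box's +x, bore open. Stays where left; stiff by about 0.06 N m; never more than 0.12 at the start
- wing_grip (a point): point on the knob's axis, (0, 40, 180) mm in the gauge box's frame, at the height to grip. Its frame turns with the knob; the wings lie along its y. Wings: a flat upright vane 10 mm thick, 52 mm across, from 18 mm below to 10 mm above this point
- display: small grey counter display 70 mm (gauge box's x) by 14 mm (y) by 30 mm high, fixed on the top plate with its long face 34 mm from the knob's axis on the gauge box's +y side; the wing tips sweep 8 mm from it. Its top is 10 mm below point wing_grip. Origin: centre of its underside. Must not be hit
- tray: grey open reject tray, fixed, 210 mm (its x) by 120 mm (its y) by 25 mm high, walls and floor 4 to 5 mm. Origin: centre of its underside
- stud1: pivot stud: plain brass disc foot 20 mm high with a 14 mm diameter steel stem 34 mm long standing on its middle, 54 mm tall in all, about 60 g. Its foot is either 32 mm (passes the bore) or 39 mm (does not) in diameter; the name does not tell which. Origin: centre of the foot's underside, z up along the stem. Stands upright on the table at the start; may be absent
- stud2: pivot stud: plain brass disc foot 20 mm high with a 14 mm diameter steel stem 34 mm long standing on its middle, 54 mm tall in all, about 60 g. Its foot is either 32 mm (passes the bore) or 39 mm (does not) in diameter; the name does not tell which. Origin: centre of the foot's underside, z up along the stem. Stands upright on the table at the start; may be absent
- stud3: pivot stud: plain brass disc foot 20 mm high with a 14 mm diameter steel stem 34 mm long standing on its middle, 54 mm tall in all, about 60 g. Its foot is either 32 mm (passes the bore) or 39 mm (does not) in diameter; the name does not tell which. Origin: centre of the foot's underside, z up along the stem. Stands upright on the table at the start; may be absent
- stud4: pivot stud: plain brass disc foot 20 mm high with a 14 mm diameter steel stem 34 mm long standing on its middle, 54 mm tall in all, about 60 g. Its foot is either 32 mm (passes the bore) or 39 mm (does not) in diameter; the name does not tell which. Origin: centre of the foot's underside, z up along the stem. Stands upright on the table at the start; may be absent
- stud5: pivot stud: plain brass disc foot 20 mm high with a 14 mm diameter steel stem 34 mm long standing on its middle, 54 mm tall in all, about 60 g. Its foot is either 32 mm (passes the bore) or 39 mm (does not) in diameter; the name does not tell which. Origin: centre of the foot's underside, z up along the stem. Stands upright on the table at the start; may be absent
- stud6: pivot stud: plain brass disc foot 20 mm high with a 14 mm diameter steel stem 34 mm long standing on its middle, 54 mm tall in all, about 60 g. Its foot is either 32 mm (passes the bore) or 39 mm (does not) in diameter; the name does not tell which. Origin: centre of the foot's underside, z up along the stem. Stands upright on the table at the start; may be absent
- stud7: pivot stud: plain brass disc foot 20 mm high with a 14 mm diameter steel stem 34 mm long standing on its middle, 54 mm tall in all, about 60 g. Its foot is either 32 mm (passes the bore) or 39 mm (does not) in diameter; the name does not tell which. Origin: centre of the foot's underside, z up along the stem. Stands upright on the table at the start; may be absent
- relay: small clear relay block 38 x 30 x 22 mm, loose, among the studs; leave alone. Origin: centre of its underside
- jar: small glass jar 38 mm in diameter, 45 mm high, loose, among the studs; leave alone. Origin: centre of its underside
- driver: screwdriver 170 mm long, lying; leave alone. Origin: about its middle
- roll: black ring-shaped roll 68 mm in diameter, 18 mm high, lying flat; leave alone. Origin: centre of its underside
- mug: white mug 80 mm in diameter, 90 mm high; leave alone. Origin: centre of its underside
- connector: black connector 50 x 22 x 18 mm; leave alone. Origin: centre of its underside
Not all that is in view belongs to the job. Leave any purple or red look-alike of the stud6 alone.

How it is judged:
On the way, in this order (a step that is already met when the one before it is completed fails the run):
1. the shutter is opened with the knob (turned past 1.3 rad) (value of joint wing above 1.3 rad), for 0.2 s.
2. every stud that fits has fallen through the bore into the gauge box (x of stud1 in the frame of gauge between -0.08 and 0.08 m and y of stud1 in the frame of gauge between -0.11 and 0.11 m and z of stud1 in the frame of gauge between -0.005 and 0.09 m and x of stud3 in the frame of gauge between -0.08 and 0.08 m and y of stud3 in the frame of gauge between -0.11 and 0.11 m and z of stud3 in the frame of gauge between -0.005 and 0.09 m and x of stud4 in the frame of gauge between -0.08 and 0.08 m and y of stud4 in the frame of gauge between -0.11 and 0.11 m and z of stud4 in the frame of gauge between -0.005 and 0.09 m and x of stud6 in the frame of gauge between -0.08 and 0.08 m and y of stud6 in the frame of gauge between -0.11 and 0.11 m and z of stud6 in the frame of gauge between -0.005 and 0.09 m), for 0.2 s.
At the end, for the whole second after the job is handed in: Every stud that fits the bore lies inside the gauge box (its underside centre lower than 90 mm above the box's underside), every oversize stud lies inside the reject tray (origin within its walls, less than 35 mm above its underside), all are at rest, and the knob is back within 0.12 rad of shut (all of step 2 and x of stud2 in the frame of tray between -0.1 and 0.1 m and y of stud2 in the frame of tray between -0.055 and 0.055 m and z of stud2 in the frame of tray between -0.005 and 0.035 m and x of stud5 in the frame of tray between -0.1 and 0.1 m and y of stud5 in the frame of tray between -0.055 and 0.055 m and z of stud5 in the frame of tray between -0.005 and 0.035 m and x of stud7 in the frame of tray between -0.1 and 0.1 m and y of stud7 in the frame of tray between -0.055 and 0.055 m and z of stud7 in the frame of tray between -0.005 and 0.035 m and value of joint wing below 0.12 rad and linear speed of each of stud1, stud2, stud3, stud4, stud5, stud6, stud7 below 0.03 m/s); the robot touches nothing.
It fails at once if the robot hits the display with more than 15 N (contact force between any of the fingers, the arm and display above 15 N).
It fails at once if a bystander (relay, jar, screwdriver, roll, mug, connector) is moved more than 5 cm (distance of any of relay, jar, driver, roll, mug, connector from where it was at the start of the episode above 0.05 m).
Of stud1, stud2, stud3, stud4, stud5, stud6, stud7 only 4 to 6 are there at a start; the rules pass over those that are not, and their reading is None.
At some moment in a run one of stud1, stud2, stud3, stud4, stud5, stud6, stud7 may be knocked a few centimetres aside while the robot is not near it.
It also fails if it takes over 210 s, if anything falls off the work surface, if the arm or the gripper's body presses on something with over 40 N, if the wrist force passes 120 N, or if a joint passes its speed limit or range.

ROBOT

A 6-joint arm with a two-finger parallel gripper is mounted at the origin on the work surface. World frame = base frame: x ahead of the robot, y to its left, z up, the work surface at z = 0. Lengths are in m, angles in rad, forces in N, time in s.
With the tool pointing down it reaches from about 0.25 to 0.775 m from the base axis. Payload 4 kg.
Tool frame: the origin (TCP) lies midway between the tips of the shut fingers; the grasp point (between the pads) lies 19 mm behind it; z points along the fingers, y is the direction in which the jaws open and shut (so a half turn about z gives the same grasp; the last joint's range is limited). The gripper opens to 85 mm and grips with 20 to 120 N. Pads are 22 mm wide; open, the fingers measure 114 mm over their backs; the gripper's body (76 mm by 85 mm) begins 54 mm behind the grasp point. The pads swing forward as they close: fully open they stand 13 mm farther back than shut.
Start: joints at [-1.226, 0.087, 1.371, -0, 1.684, -0.103], TCP at [0.238, -0.496, 0.231] pointing down, gripper open.
Joint ranges: [-3.1, 3.1], [-0.76, 2.03], [0.27, 2.55], [-1.08, 4.22], [0.17, 2.65], [-2.57, 2.57]. Speed limits (rad/s): [2.79, 2.79, 3.14, 3.14, 3.14, 3.14].

INTERFACE

Orientations are given as a unit quaternion [x, y, z, w].
In Python, from cell import ctrl, vision gives the robot as it stands. The module is installed in compiled form; this text tells all that it offers.
- The arm moves only by the tool send_rows, never from a script. Its argument "series" is a list of rows, each an object with "slide": the shift along the world's x, y, z in cm, a list of three; "twist": the turn, a rotation vector about the world's x, y, z in degrees, a list of three. In form: [{"slide": [x, y, z], "twist": [wx, wy, wz]}, ...]. A call has 1 to 10 rows; each row shifts and turns the pose as measured when the row begins; what a row does not reach is not made up. A row lasts 1/10 s, in which the tool goes at most 50 mm and 8.59 degrees, less where a joint would pass 70% of its speed; a pose out of reach is approached as far as the arm can. A call is refused whole if a number of a shift passes 5 or a number of a turn 8.59, either way. A call with a gripper value outside its range is refused whole. "hand" is the finger opening in cm, from 0 to 8.54, set as the call begins (left out, the last holds). The fingers move at their own pace and stop on an object; the grip force is fixed at half the most. Time passes only in rows, so rows that do not move let the fingers close. It gives the time, the measured TCP pose, the force and the opening at its end, in the units of the state.
- ctrl.sense(): the state, without advancing time (a new reading comes with each control period).
- vision.read_camera(name): name is "side" or "top" or "wrist"; returns the picture (420x560x3 uint8, blue, green, red); there is no depth.
- vision.camera_model(name): a dict with "fovy" (degrees; the focal length in pixels is half the picture's height over the tangent of half this angle, whatever the lens; pixels are square), "cx", "cy" (the principal point, pixels), "D" ([k1, k2, p1, p2, k3] as OpenCV has them; the pictures are not rectified), "position" and "attitude" of the camera in the world; the wrist camera has in their place "tool_from_camera" (4x4, takes a point from camera to tool coordinates, whose origin is the TCP and whose axes are the flange's). Camera axes: x right, y up, looking along -z (the intrinsics and any distortion apply to the point x, -y, -z); pixel columns grow to the right and rows downward; lengths in m; the calibration is good to about 2 mm. A picture is of the moment at which its call begins: read the wrist's pose just before it. camera_model takes no time and is no camera call.
- ctrl.hand_in(): hands the job in, once; it reports no verdict.
Trained networks look in the newest picture that a camera, given by its name, has taken for a name from the list of things; names that differ only in an ending like _2 or _b are one class to them, and where a whole thing is asked for, a point or a joint stands for the part that bears it (a point fixed in the world has none). Each returns a list of dicts, best first, with "score" (0 to 1); they miss things now and then, are a little off and sometimes report something else, mostly with a low value. They report only what shows in the picture. A call takes as long as a camera call. They do not tell look-alikes from the thing itself.
- vision.spot_in(target, camera): "position" ([x, y, z] in m, in the coordinates of the camera as it stood for that picture, good to about 4 mm: the middle of the surface that is visible of it).
- vision.outline_of(target, camera): "mask" (420x560 bool, what is visible of it).
- vision.tip_of(target, camera): "position" ([x, y, z] in m, in the coordinates of the camera as it stood for that picture, good to about 4 mm: a listed point, or the origin of a listed thing).
The state is a dict: "time": time; "joint_positions": joint angles; "joint_vel": joint speeds; "tau": joint torques, N m; "position": TCP position; "orientation": TCP orientation; "ft_force": force on the tool from outside, world axes, zero at the start; "torque": the same for the moment, N m; "gripper_width": finger opening in m.
Only numpy, scipy, OpenCV 4.12 (cv2) and the standard library are available. Lean on these libraries where they do the work, as an engineer would, in place of code of your own. Each camera call takes 0.05 s, during which the arm holds its last target.

## Working session

There is one attempt and no reset: what is moved stays moved. The work goes in short steps, Python scripts to look and compute and a tool call to move; the robot and the scene stay as the last step left them, time stands still between calls to the robot, and variables do not carry over. Pictures are saved under pics/ and viewed, and the job is handed in when it is done.

Besides the shell and the picture viewer there is one more tool, called after ">>>" as name([rows], argument=value, ...), one row to a line, values as JSON. send_rows: Moves the arm, as the interface text tells. Its arguments: {"type":"object","properties":{"series":{"type":"array","items":{"type":"object","properties":{"slide":{"type":"array","items":{"type":"number"}},"twist":{"type":"array","items":{"type":"number"}}}}},"hand":{"type":"number"}},"required":["series"]}

```bash
ls; mkdir -p pics
cat > h.py <<'E'
import numpy as np, cv2
from cell import ctrl, vision
from scipy.spatial.transform import Rotation as R
def cam(name, st=None):
    m=vision.camera_model(name)
    f=210/np.tan(np.radians(m['fovy'])/2)
    K=np.array([[f,0,m['cx']],[0,f,m['cy']],[0,0,1]])
    D=np.array(m['D'],float)
    if 'tool_from_camera' in m:
        st=st or ctrl.sense()
        T=np.eye(4);T[:3,:3]=R.from_quat(st['orientation']).as_matrix();T[:3,3]=st['position']
        W=T@np.array(m['tool_from_camera'])
    else:
        W=np.eye(4);a=np.array(m['attitude'])
        W[:3,:3]=R.from_quat(a).as_matrix() if a.size==4 else a
        W[:3,3]=m['position']
    return K,D,W
def snap(name,fn=None):
    st=ctrl.sense(); im=vision.read_camera(name); c=cam(name,st)
    if fn: cv2.imwrite('pics/'+fn+'.png',im)
    return im,c
def proj(c,P):
    K,D,W=c; P=np.atleast_2d(P); q=(P-W[:3,3])@W[:3,:3]; q=q*[1,-1,-1]
    return cv2.projectPoints(q.reshape(-1,1,3),np.zeros(3),np.zeros(3),K,D)[0].reshape(-1,2)
def ray(c,uv,z):
    K,D,W=c
    n=cv2.undistortPoints(np.array(uv,float).reshape(-1,1,2),K,D).reshape(-1,2)
    d=np.c_[n[:,0],-n[:,1],-np.ones(len(n))]@W[:3,:3].T
    t=(z-W[2,3])/d[:,2]
    return W[:3,3]+d*t[:,None]
def w(c,p): return c[2][:3,:3]@np.array(p)+c[2][:3,3]
E
python3 - <<'E'
from h import *
print(ctrl.sense())
for n in ['side','top','wrist']:
    m=vision.camera_model(n); print(n,m)
    snap(n,n+'0')
E
```

```text
pics
{'time': 0.0, 'joint_positions': array([-1.22610523e+00,  8.79648056e-02,  1.37229063e+00,  1.96963078e-05,
        1.68357144e+00, -1.03119736e-01]), 'joint_vel': array([ 1.67706869e-03, -5.48512419e-04, -1.65845075e-05, -1.05989348e-04,
        5.02440070e-04, -1.56975847e-04]), 'tau': array([ 3.24187376e-04, -3.51857901e+01, -3.13275754e+01, -2.00300351e-04,
        1.06327236e-02, -5.84102580e-06]), 'position': array([ 0.2379687 , -0.49530052,  0.2301153 ]), 'orientation': array([ 9.75036879e-01,  2.22040167e-01, -1.24887530e-04, -1.11015035e-03]), 'ft_force': array([ 0.16668015,  0.00832784, -0.83553901]), 'torque': array([-0.05053128, -0.00130136,  0.00967235]), 'gripper_width': 0.08510222484226986}
side {'fovy': 51.694350414328355, 'cx': 281.0830162669346, 'cy': 207.15727810870527, 'D': array([0.02503543, 0.        , 0.        , 0.        , 0.        ]), 'position': array([-0.09080578,  0.65606642,  0.65313514]), 'attitude': array([-0.1989279 ,  0.4621242 ,  0.800199  , -0.32642071])}
top {'fovy': 53.21169310837983, 'cx': 273.71052734758047, 'cy': 205.48175115055136, 'D': array([-0.13189174,  0.        ,  0.        ,  0.        ,  0.        ]), 'position': array([0.35562792, 0.01947234, 1.08594736]), 'attitude': array([ 0.05808386, -0.06918826, -0.69814234,  0.71023695])}
wrist {'fovy': 58.47334530583127, 'cx': 281.0576924307412, 'cy': 210.21671376474896, 'D': array([0.02335135, 0.        , 0.        , 0.        , 0.        ]), 'tool_from_camera': array([[ 1.67780336e-04,  9.64719582e-01,  2.63279509e-01,
         6.62590276e-02],
       [ 9.99999894e-01, -4.91268036e-05, -4.57258256e-04,
        -1.19398354e-04],
       [-4.28191913e-04,  2.63279558e-01, -9.64719488e-01,
        -1.43108754e-01],
       [ 0.00000000e+00,  0.00000000e+00,  0.00000000e+00,
         1.00000000e+00]])}
```

View pics/top0.png

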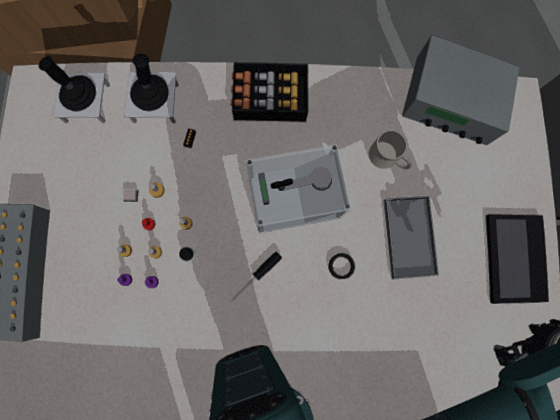

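View pics/side0.png

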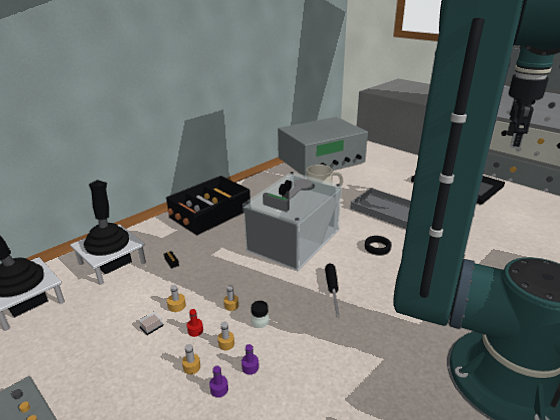

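View pics/wrist0.png

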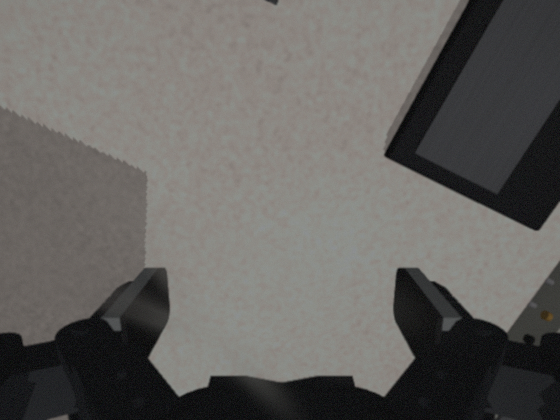

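Candidates in the top picture: brass studs at (156,189), (186,223), (125,250) and (154,252). The look-alikes are red at (149,224) and purple at (125,280) and (152,281), all excluded by the task. The jar is at (186,254) and the relay at (130,192). There are two trays: grey at (410,237), which I'd choose, and black at (517,258).

Run:
```python
from h import *
np.set_printoptions(precision=4,suppress=True)
for n in ['top','side']:
    im,c=snap(n)
    if n=='top':
        cv2.imwrite('pics/crop1.png',cv2.resize(im[170:300,100:240],None,fx=4,fy=4,interpolation=cv2.INTER_CUBIC))
        cv2.imwrite('pics/crop2.png',cv2.resize(im[130:300,230:450],None,fx=3.5,fy=3.5,interpolation=cv2.INTER_CUBIC))
    else:
        cv2.imwrite('pics/crop3.png',cv2.resize(im[160:280,230:370],None,fx=4,fy=4,interpolation=cv2.INTER_CUBIC))
    for t in ['stud1','gauge','bore','wing_grip','display','tray','jar','relay','driver','roll','mug','connector']:
        try:
            for d in vision.tip_of(t,n)[:8]:
                p=w(c,d['position']); print(n,t,round(d['score'],2),p,proj(c,p)[0].round())
        except Exception as e: print(n,t,e)
    print(ctrl.sense()['time'])
```

```text
top stud1 0.69 [ 0.5906  0.3107 -0.0038] [159. 190.]
top stud1 0.69 [0.3524 0.3841 0.0049] [125. 279.]
top stud1 0.66 [ 0.4914  0.3312 -0.0024] [149. 227.]
top stud1 0.59 [ 0.3481  0.315  -0.0005] [152. 282.]
top stud1 0.52 [0.4269 0.3889 0.0031] [125. 250.]
top stud1 0.5 [ 0.4265  0.3092 -0.0044] [156. 252.]
top stud1 0.45 [0.5043 0.2286 0.    ] [188. 222.]
top gauge 0.87 [ 0.5813 -0.0485 -0.0048] [294. 196.]
top bore 0.84 [ 0.5933 -0.1023  0.1394] [321. 179.]
top bore 0.36 [ 0.4226  0.3083 -0.0013] [156. 253.]
top wing_grip 0.7 [ 0.5731 -0.011   0.1802] [282. 182.]
top display 0.68 [0.5629 0.0307 0.14  ] [263. 190.]
top display 0.63 [0.7314 0.2352 0.0033] [190. 139.]
top tray 0.6 [ 0.478  -0.3588  0.0033] [410. 236.]
top relay 0.74 [ 0.5703  0.3791 -0.0004] [133. 197.]
top driver 0.85 [0.3661 0.0535 0.0001] [253. 277.]
top roll 0.59 [ 0.4241  0.308  -0.001 ] [156. 252.]
top roll 0.54 [ 0.3953 -0.1741 -0.0028] [341. 267.]
top mug 0.66 [ 0.7014 -0.2908  0.0036] [383. 154.]
top connector 0.62 [0.7314 0.2366 0.0032] [189. 139.]
top connector 0.25 [ 0.3658  0.0528 -0.0016] [254. 277.]
0
[... 531 characters left out ...]
.]
side display 0.84 [0.5638 0.0271 0.1388] [277. 207.]
side display 0.29 [ 0.579  -0.0523 -0.005 ] [295. 241.]
side tray 0.79 [ 0.4767 -0.3551 -0.0067] [390. 213.]
side tray 0.58 [ 0.5718  0.3891 -0.0012] [150. 328.]
side jar 0.87 [ 0.4222  0.2205 -0.0017] [260. 322.]
side relay 0.56 [ 0.5744  0.3854 -0.0031] [151. 327.]
side relay 0.39 [0.5893 0.3169 0.0045] [175. 304.]
side driver 0.65 [ 0.3671  0.049  -0.0017] [332. 294.]
side roll 0.69 [ 0.3952 -0.1727 -0.0017] [378. 248.]
side mug 0.51 [0.565  0.0304 0.1403] [275. 207.]
side mug 0.35 [ 0.5918 -0.1036  0.1421] [305. 184.]
side connector 0.48 [0.7338 0.2372 0.0004] [171. 262.]
side connector 0.2 [ 0.3982 -0.1752 -0.0001] [378. 247.]
1.45
```

View pics/crop1.png

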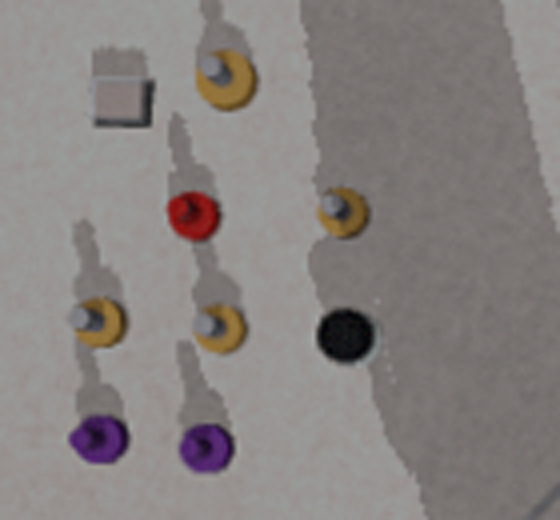

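View pics/crop2.png

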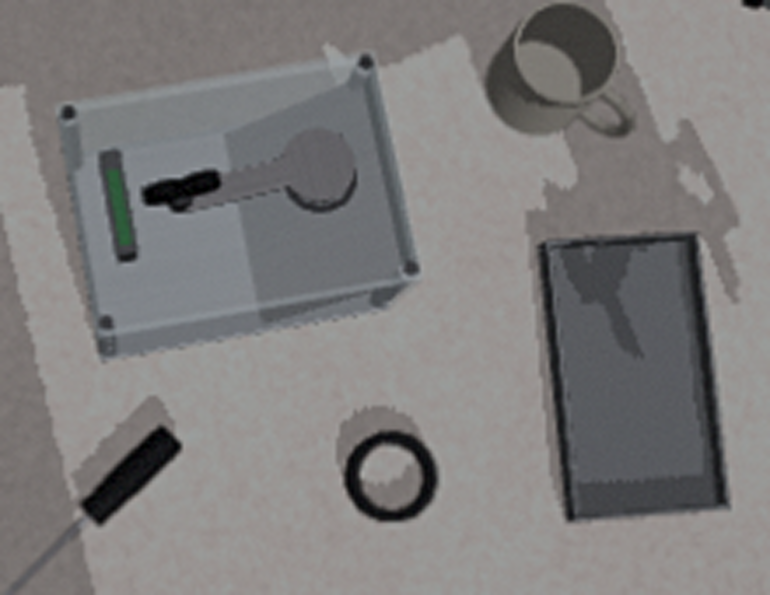

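View pics/crop3.png

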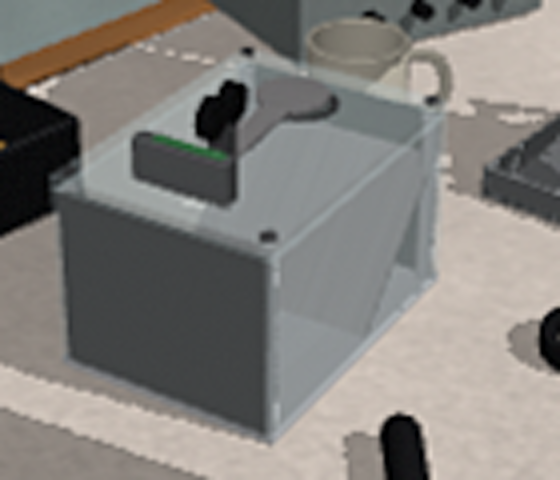

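The top crop shows one clearly larger brass foot at (156,189) and three smaller ones. The grey tray and gauge agree in both views. First I'll go above the knob.

>>> send_rows([
  {"slide": [0,0,4],"twist": [0,0,0]},
  {"slide": [2,3,3],"twist": [0,0,7]},
  {"slide": [3,4,0],"twist": [0,0,8]},
  {"slide": [3,4,0],"twist": [0,0,8]},
  {"slide": [3,4,0],"twist": [0,0,8]},
  {"slide": [3,4,0],"twist": [0,0,8]},
  {"slide": [3,4,0],"twist": [0,0,8]},
  {"slide": [3,4,0],"twist": [0,0,8]},
  {"slide": [3,4,0],"twist": [0,0,8]},
  {"slide": [3,4,0],"twist": [0,0,8]},
], hand=5)

```text
time: 2.45
position: [0.4952, -0.1431, 0.3011]
orientation: [0.651, 0.759, -0.002, 0.001]
ft_force: [0.7, -0.2, 0.4]
gripper_width: 0.0496
```

>>> send_rows([
  {"slide": [3,4,0],"twist": [0,0,3]},
  {"slide": [3,4,0],"twist": [0,0,0]},
  {"slide": [2,3,0],"twist": [0,0,0]},
  {"slide": [0,0,0],"twist": [0,0,0]},
])

```text
time: 2.85
position: [0.5775, -0.0258, 0.3004]
orientation: [0.626, 0.78, -0.001, 0.001]
ft_force: [-0.2, 0.1, 0.0]
gripper_width: 0.0497
```

Run:
```python
from h import *
np.set_printoptions(precision=4,suppress=True)
im,c=snap('wrist','w1')
s=ctrl.sense();print(s['position'],s['orientation'],s['joint_positions'])
for t in ['wing_grip','bore','display','gauge']:
    for d in vision.tip_of(t,'wrist')[:3]:
        p=w(c,d['position']); print(t,round(d['score'],2),p,proj(c,p)[0].round())
```

```text
[ 0.5766 -0.0275  0.3005] [ 0.6267  0.7792 -0.002   0.0015] [-0.1431  0.1464  1.1697 -0.0051  1.8251 -0.3604]
wing_grip 0.73 [ 0.5751 -0.0096  0.1817] [283. 181.]
bore 0.63 [ 0.5935 -0.1031  0.139 ] [280. 277.]
display 0.85 [0.5648 0.0363 0.142 ] [283. 111.]
gauge 0.58 [ 0.5817 -0.0483  0.0059] [281. 185.]
```

View pics/w1.png

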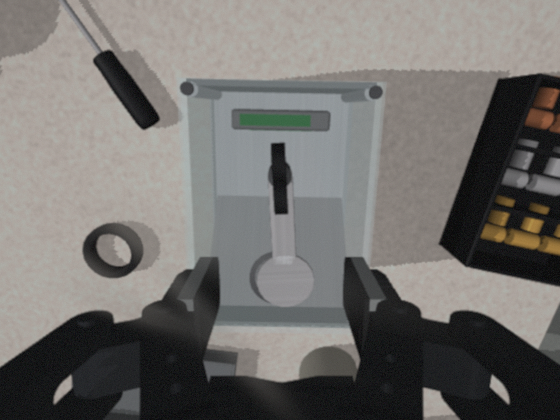

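The wrist view shows the vane at (280,178) and the display at (281,120). The gauge is nearly aligned with the image, with the screws at (188,89) and (376,92), so its yaw is about 0.20. Next I'll descend on the wings.

>>> send_rows([
  {"slide": [-0.2,1.8,-3],"twist": [0,0,2]},
  {"slide": [0,0,-4],"twist": [0,0,0]},
  {"slide": [0,0,0],"twist": [0,0,0]},
], hand=5)

```text
time: 3.4
position: [0.5717, -0.0174, 0.232]
orientation: [0.618, 0.786, -0.001, 0.004]
ft_force: [-0.2, 0.0, -2.0]
gripper_width: 0.05
```

Run:
```python
from h import *
np.set_printoptions(precision=4,suppress=True)
im,c=snap('wrist','w2')
s=ctrl.sense();print(s['position'],s['orientation'])
for t in ['wing_grip','display']:
    for d in vision.tip_of(t,'wrist')[:3]:
        p=w(c,d['position']); print(t,round(d['score'],2),p,proj(c,p)[0].round())
```

```text
[ 0.5736 -0.0176  0.2365] [0.6181 0.7861 0.0006 0.0075]
wing_grip 0.68 [ 0.573  -0.0083  0.1809] [287. 218.]
wing_grip 0.65 [0.3659 0.052  0.0008] [79. 48.]
display 0.57 [0.5665 0.0316 0.1432] [292. 137.]
```

View pics/w2.png

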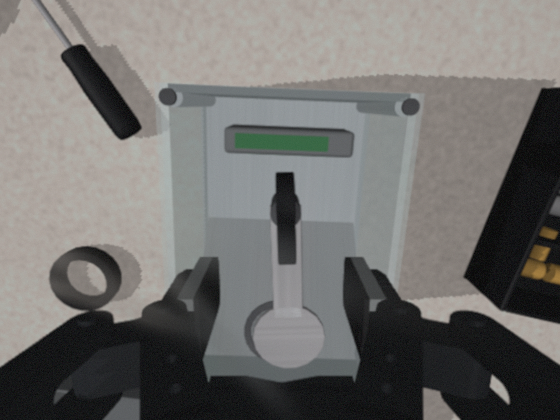

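```bash
cat >> h.py <<'E'
np.set_printoptions(precision=4,suppress=True)
def need(pos,yaw):
    """yaw = world yaw of tool y"""
    s=ctrl.sense()
    y=np.array([np.cos(yaw),np.sin(yaw),0]);z=np.array([0,0,-1.]);x=np.cross(y,z)
    Rt=np.c_[x,y,z]; Rc=R.from_quat(s['orientation']).as_matrix()
    rv=np.degrees(R.from_matrix(Rt@Rc.T).as_rotvec())
    print('t',round(s['time'],2),'pos',s['position'],'slide cm',((np.array(pos)-s['position'])*100).round(2),'twist',rv.round(2),'w',round(s['gripper_width'],4),'F',s['ft_force'].round(1),'q6',s['joint_positions'].round(2))
E
python3 - <<'E'
from h import *
need([.574,-.009,.165],.25)
E
```

```text
t 3.55 pos [ 0.5762 -0.0176  0.2413] slide cm [-0.22  0.86 -7.63] twist [0.52 1.25 0.65] w 0.0498 F [0.3 0.8 0.5] q6 [-0.13  0.13  1.31 -0.01  1.68 -0.36]
```

>>> send_rows([
  {"slide": [-0.1,0.4,-2],"twist": [0.3,0.7,0.3]},
  {"slide": [-0.1,0.4,-2],"twist": [0.3,0.6,0.3]},
  {"slide": [0,0,-1.5],"twist": [0,0,0]},
  {"slide": [0,0,-0.5],"twist": [0,0,0]},
  {"slide": [0,0,0],"twist": [0,0,0]},
])

```text
time: 4.05
position: [0.5773, -0.0102, 0.1838]
orientation: [0.614, 0.789, 0.003, 0.003]
ft_force: [0.1, 0.1, 0.2]
gripper_width: 0.0501
```

Run:
```python
from h import *
need([.574,-.009,.165],.25)
im,c=snap('wrist','w3')
need([.574,-.009,.165],.25)
```

```text
t 4.05 pos [ 0.5773 -0.0102  0.1838] slide cm [-0.33  0.12 -1.88] twist [-0.09  0.54  0.1 ] w 0.0501 F [0.1 0.1 0.2] q6 [-0.12  0.16  1.39  0.    1.59 -0.37]
t 4.1 pos [ 0.5774 -0.0102  0.1842] slide cm [-0.34  0.12 -1.92] twist [-0.09  0.56  0.1 ] w 0.0502 F [-1.2  0.  -0.4] q6 [-0.12  0.15  1.39  0.    1.59 -0.37]
```

View pics/w3.png

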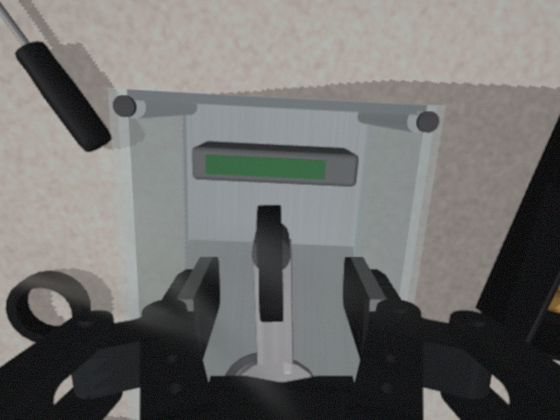

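Run:
```python
from h import *
c=cam('wrist')
print(proj(c,[[.574,-.009,.19],[.5774,-.0102,.19],[.5774,-.0102,.1842]]), ray(c,[[270,262]],.19))
```

```text
[[274.1474 275.8361]
 [281.6871 280.4105]
 [281.5362 274.1795]] [[ 0.571  -0.0036  0.19  ]]
```

Run:
```python
from h import *
c=cam('wrist')
for a in [(.574,-.009),(.572,-.0075)]:
  for th in (.2,.25):
    u=np.array([-np.sin(th),np.cos(th)])
    for z in (.19,.162):
        print(a,th,z,proj(c,[[a[0]+s*u[0],a[1]+s*u[1],z] for s in (-.026,.026)]).round(1).tolist())
print(proj(c,[[.5648+.002,.0321,.17]]))
```

```text
(0.574, -0.009) 0.2 0.19 [[271.4, 333.4], [277.1, 213.0]]
(0.574, -0.009) 0.2 0.162 [[272.3, 300.0], [277.2, 196.2]]
(0.574, -0.009) 0.25 0.19 [[274.5, 333.4], [273.7, 212.9]]
(0.574, -0.009) 0.25 0.162 [[275.0, 300.0], [274.3, 196.1]]
(0.572, -0.0075) 0.2 0.19 [[267.6, 329.3], [273.0, 208.1]]
(0.572, -0.0075) 0.2 0.162 [[269.1, 296.4], [273.7, 192.0]]
(0.572, -0.0075) 0.25 0.19 [[270.7, 329.3], [269.5, 208.0]]
(0.572, -0.0075) 0.25 0.162 [[271.7, 296.4], [270.8, 191.9]]
[[281.5172 164.2515]]
```

>>> send_rows([
  {"slide": [-0.4,0.3,-0.6],"twist": [0,0.4,0]},
  {"slide": [-0.2,0.1,-0.8],"twist": [0,0,0]},
  {"slide": [0,0,-0.5],"twist": [0,0,0]},
  {"slide": [0,0,0],"twist": [0,0,0]},
])

```text
time: 4.5
position: [0.5717, -0.0056, 0.1653]
orientation: [0.614, 0.789, 0.002, 0.002]
ft_force: [-0.6, -0.1, 0.5]
gripper_width: 0.0499
```

Run:
```python
from h import *
im,c=snap('wrist','w4')
need([.572,-.0065,.165],.25)
```

```text
t 4.55 pos [ 0.5719 -0.0056  0.1657] slide cm [ 0.01 -0.09 -0.07] twist [-0.07  0.32  0.08] w 0.0499 F [ 0.1 -0.3 -0.6] q6 [-0.11  0.15  1.43  0.    1.56 -0.36]
```

View pics/w4.png

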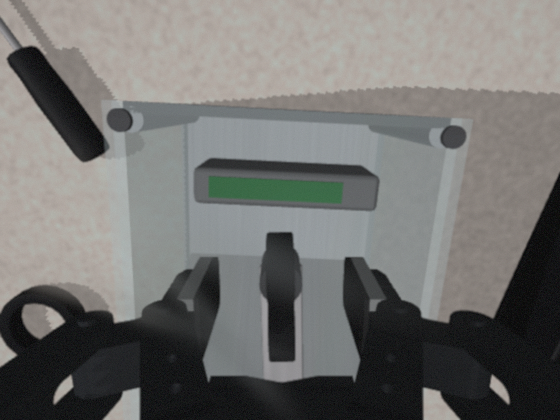

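>>> send_rows([
  {"slide": [0,0,0]},
  {"slide": [0,0,0]},
  {"slide": [0,0,0]},
  {"slide": [0,0,0]},
  {"slide": [0,0,0]},
  {"slide": [0,0,0]},
], hand=0.5)

```text
$.series[0]: bad value
```

Run:
```python
from h import *
im,c=snap('wrist','w5')
need([.572,-.0065,.165],.25)
for z in (.19,):
  for a in [(.572,-.0065),(.572,-.0095)]:
    th=.25;u=np.array([-np.sin(th),np.cos(th)])
    print(a,proj(c,[[a[0]+s*u[0],a[1]+s*u[1],z] for s in (-.026,.026)]).round(1).tolist())
```

```text
t 4.6 pos [ 0.5722 -0.0057  0.1661] slide cm [-0.02 -0.08 -0.11] twist [-0.07  0.37  0.08] w 0.05 F [-0.2 -0.5  0.3] q6 [-0.11  0.15  1.43  0.    1.56 -0.36]
(0.572, -0.0065) [[281.7, 369.4], [281.6, 236.0]]
(0.572, -0.0095) [[279.7, 376.1], [279.4, 244.2]]
```

View pics/w5.png

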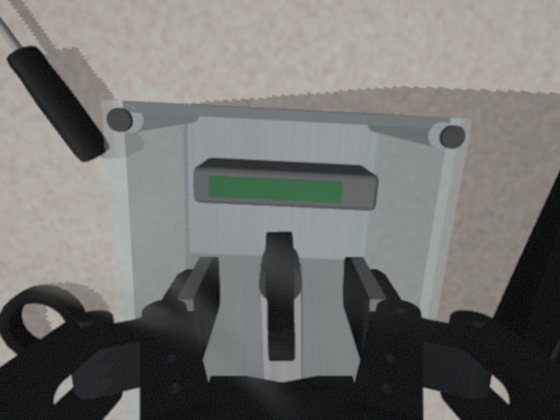

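>>> send_rows([
  {"slide": [0,0,0],"twist": [0,0,0]},
  {"slide": [0,0,0],"twist": [0,0,0]},
  {"slide": [0,0,0],"twist": [0,0,0]},
  {"slide": [0,0,0],"twist": [0,0,0]},
  {"slide": [0,0,0],"twist": [0,0,0]},
  {"slide": [0,0,0],"twist": [0,0,0]},
], hand=0.5)

```text
time: 5.2
position: [0.5717, -0.006, 0.1672]
orientation: [0.614, 0.789, 0.002, 0.002]
ft_force: [-0.5, 0.8, -1.0]
gripper_width: 0.0086
```

Run:
```python
from h import *
im,c=snap('wrist','w6')
need([.572,-.0055,.165],.25)
```

```text
t 5.25 pos [ 0.5717 -0.006   0.1672] slide cm [ 0.03  0.05 -0.22] twist [-0.04  0.31  0.11] w 0.0087 F [-0.4  0.4  0. ] q6 [-0.11  0.15  1.43  0.    1.56 -0.36]
```

View pics/w6.png

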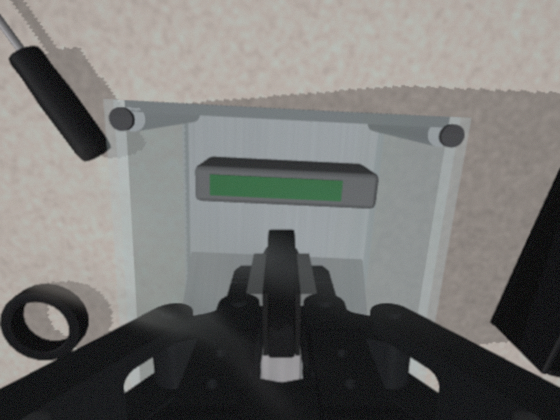

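>>> send_rows([
  {"slide": [0,0,0],"twist": [0,0,6]},
  {"slide": [0,0,0],"twist": [0,0,6]},
  {"slide": [0,0,0],"twist": [0,0,6]},
  {"slide": [0,0,0],"twist": [0,0,6]},
])

```text
time: 5.65
position: [0.5702, -0.0067, 0.1673]
orientation: [0.43, 0.903, 0.001, 0.0]
ft_force: [-1.5, -0.7, -0.2]
gripper_width: 0.0087
```

Run:
```python
from h import *
need([.572,-.0055,.165],1.7)
im,c=snap('wrist','w7')
```

```text
t 5.65 pos [ 0.5702 -0.0067  0.1673] slide cm [ 0.18  0.12 -0.23] twist [-0.08  0.03 58.35] w 0.0087 F [-1.5 -0.7 -0.2] q6 [-0.11  0.15  1.43  0.    1.56 -0.79]
```

View pics/w7.png

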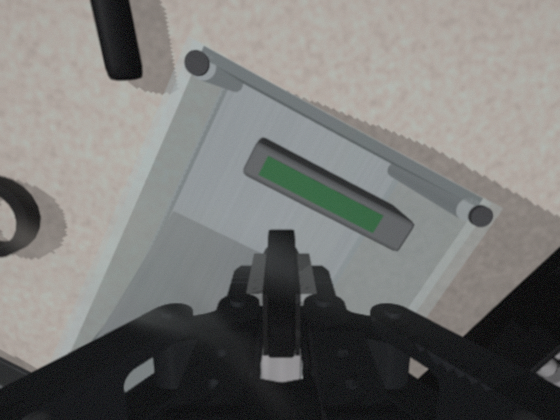

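>>> send_rows([
  {"slide": [0.1,0.1,0],"twist": [0,0,6.5]},
  {"slide": [0.05,0.05,0],"twist": [0,0,6.5]},
  {"slide": [0,0,0],"twist": [0,0,6.5]},
  {"slide": [0,0,0],"twist": [0,0,6.5]},
  {"slide": [0,0,0],"twist": [0,0,6.5]},
  {"slide": [0,0,0],"twist": [0,0,6.5]},
  {"slide": [0,0,0],"twist": [0,0,6.5]},
])

```text
time: 6.4
position: [0.5687, -0.0094, 0.1673]
orientation: [0.04, 0.999, -0.004, -0.001]
ft_force: [-1.1, -1.8, -0.4]
gripper_width: 0.0088
```

Run:
```python
from h import *
need([.572,-.0055,.165],1.7)
```

```text
t 6.4 pos [ 0.5687 -0.0094  0.1673] slide cm [ 0.33  0.39 -0.23] twist [ 0.43 -0.1  11.96] w 0.0088 F [-1.1 -1.8 -0.4] q6 [-0.11  0.15  1.43 -0.01  1.57 -1.6 ]
```

>>> send_rows([
  {"slide": [0.15,0.2,0],"twist": [0,0,5]},
  {"slide": [0.1,0.15,0],"twist": [0,0,5]},
  {"slide": [0,0,0],"twist": [0,0,3]},
])

```text
time: 6.7
position: [0.5687, -0.0104, 0.1673]
orientation: [-0.073, 0.997, -0.007, -0.004]
ft_force: [0.1, 1.3, -1.4]
gripper_width: 0.009
```

Run:
```python
from h import *
need([.572,-.0055,.165],1.7)
im,c=snap('wrist','w8');snap('top','t8')
print(ctrl.sense()['torque'])
```

```text
t 6.7 pos [ 0.5687 -0.0104  0.1673] slide cm [ 0.33  0.49 -0.23] twist [ 0.86 -0.37 -1.  ] w 0.009 F [ 0.1  1.3 -1.4] q6 [-0.11  0.15  1.42 -0.02  1.57 -1.83]
[ 0.4033  0.0383 -0.5874]
```

View pics/w8.png

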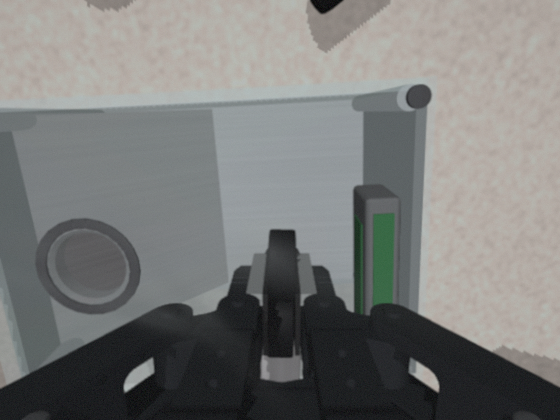

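View pics/t8.png

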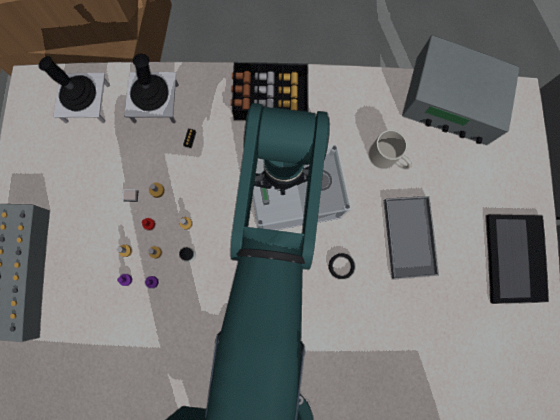

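The shutter is at its stop (torque −0.59 N m) and the bore is visible at (88,265). I'll release with a small opening and rise.

>>> send_rows([
  {"slide": [0,0,0],"twist": [0,0,0]},
  {"slide": [0,0,0],"twist": [0,0,0]},
  {"slide": [0,0,1],"twist": [0,0,0]},
  {"slide": [0,0,2],"twist": [0,0,0]},
  {"slide": [0,0,3],"twist": [0,0,0]},
  {"slide": [0,0,4],"twist": [0,0,0]},
  {"slide": [1,-2,3],"twist": [0,0,0]},
  {"slide": [1,-4,1],"twist": [0,0,0]},
  {"slide": [0,0,0],"twist": [0,0,0]},
], hand=2)

```text
time: 7.7
position: [0.5888, -0.0696, 0.3177]
orientation: [-0.072, 0.997, -0.009, -0.001]
ft_force: [-0.7, 0.9, -0.4]
gripper_width: 0.0201
```

Run:
```python
from h import *
need([.572,-.1,.3],1.7)
im,c=snap('wrist','w9')
for t in ['wing_grip','bore','display']:
    for d in vision.tip_of(t,'wrist')[:3]:
        p=w(c,d['position']); print(t,round(d['score'],2),p,proj(c,p)[0].round())
```

```text
t 7.7 pos [ 0.5888 -0.0696  0.3177] slide cm [-1.68 -3.04 -1.77] twist [ 1.03 -0.03 -0.85] w 0.0201 F [-0.7  0.9 -0.4] q6 [-0.2   0.18  1.09 -0.02  1.86 -1.92]
wing_grip 0.82 [ 0.5715 -0.01    0.1777] [365. 187.]
bore 0.59 [ 0.5888 -0.1045  0.14  ] [245. 182.]
display 0.94 [0.5667 0.0342 0.1429] [409. 181.]
```

View pics/w9.png

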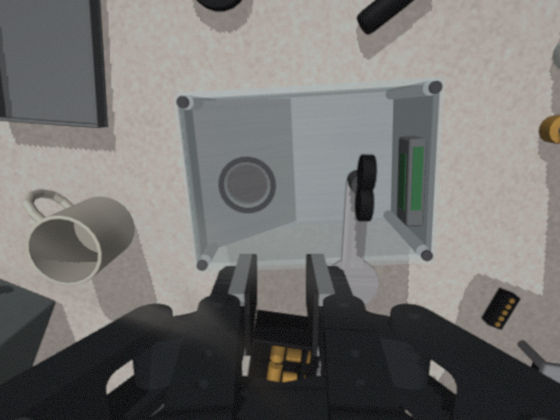

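Run:
```python
from h import *
c=cam('wrist'); im=cv2.imread('pics/w9.png')
p=ray(c,[[184,102],[435,87],[427,255],[202,265]],.14); print(p); print(p.mean(0))
print('edges',np.linalg.norm(np.diff(p[[0,1,2,3,0]],axis=0),axis=1))
g=cv2.cvtColor(im,cv2.COLOR_BGR2GRAY)[140:230,200:292]
cv2.imwrite('pics/bore9.png',cv2.resize(g,None,fx=7,fy=7,interpolation=cv2.INTER_CUBIC))
d=((g<85)*255).astype(np.uint8)
n,l,s,ce=cv2.connectedComponentsWithStats(d)
for i in range(1,n): 
    if s[i][4]>100: print(s[i],ce[i]+[200,140])
print(g[45])
```

```text
[[ 0.5274 -0.1566  0.14  ]
 [ 0.4863  0.0415  0.14  ]
 [ 0.6267  0.0707  0.14  ]
 [ 0.6677 -0.1285  0.14  ]]
[ 0.577  -0.0432  0.14  ]
edges [0.2023 0.1434 0.2034 0.1431]
[ 19  17  56  56 743] [246.4939 184.2167]
[107 118 124 124 125 124 125 125 126 126 125 126 127 124 125 126 124 117
  98  75  71  73  73  80  97 110 106  97  86  88  90  90  91  90  89  91
  91  89  91  86  89  89  90  90  93  87  90  92  91  88  89  88  87  89
  89  91  88  89  89  88  87  87  88  89  90  88  90 104 112 107  92  74
  67  73  72  86 110 121 125 122 123 125 124 123 124 124 125 122 124 124
 126 124]
```

View pics/bore9.png

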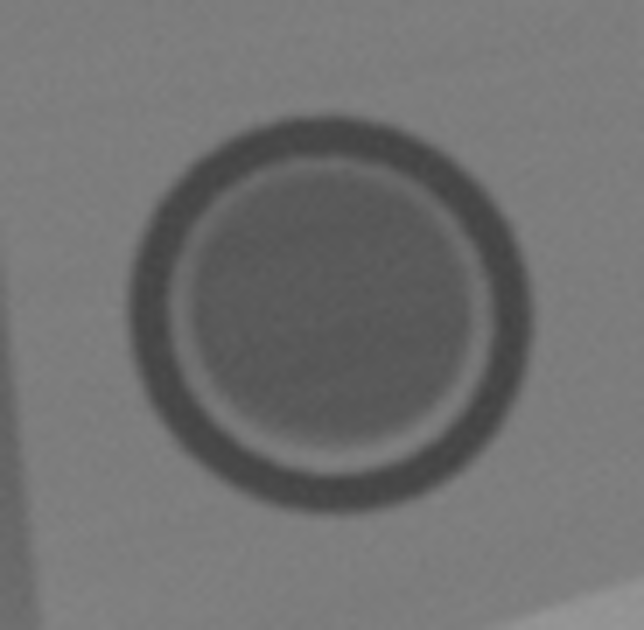

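Run:
```python
from h import *
c=cam('wrist')
print(ray(c,[[247.3,185],[218.6,185],[276,185],[247.3,156.4],[247.3,213.6]],.14))
print(ray(c,[[247.3,185]],.143))
```

```text
[[ 0.5878 -0.0969  0.14  ]
 [ 0.5915 -0.1214  0.14  ]
 [ 0.584  -0.0724  0.14  ]
 [ 0.5634 -0.1     0.14  ]
 [ 0.6131 -0.0937  0.14  ]]
[[ 0.5872 -0.0967  0.143 ]]
```

I paired that image with a pose sensed later, while the arm was still settling. I'll measure again with the matched pose.

Run:
```python
from h import *
need([.572,-.1,.3],1.7)
im,c=snap('wrist','w10')
need([.572,-.1,.3],1.7)
g=cv2.cvtColor(im,cv2.COLOR_BGR2GRAY)
cs=cv2.HoughCircles(cv2.GaussianBlur(g,(3,3),0),cv2.HOUGH_GRADIENT,1,30,param1=80,param2=20,minRadius=15,maxRadius=35)
for x,y,r in cs[0][:8]: print(x,y,r,ray(c,[[x,y]],.14))
for d in vision.tip_of('bore','wrist')[:3]:
        p=w(c,d['position']); print(round(d['score'],2),p,proj(c,p)[0].round(1))
import pickle; pickle.dump(c,open('c10.pkl','wb'))
```

```text
t 7.9 pos [ 0.5871 -0.0651  0.3145] slide cm [-1.51 -3.49 -1.45] twist [ 0.81 -0.36 -1.15] w 0.0202 F [-0.1 -0.1 -1. ] q6 [-0.2   0.18  1.1  -0.02  1.86 -1.92]
t 7.95 pos [ 0.587  -0.0649  0.314 ] slide cm [-1.5  -3.51 -1.4 ] twist [ 0.8  -0.4  -1.17] w 0.02 F [-0.4 -0.7 -0.1] q6 [-0.2   0.18  1.1  -0.02  1.86 -1.92]
239.5 188.5 29.1 [[ 0.5918 -0.1032  0.14  ]]
93.5 231.5 33.3 [[ 0.6505 -0.2271  0.14  ]]
52.5 250.5 33.3 [[ 0.6742 -0.263   0.14  ]]
0.91 [ 0.5909 -0.1018  0.1368] [241.6 187. ]
```

View pics/w10.png

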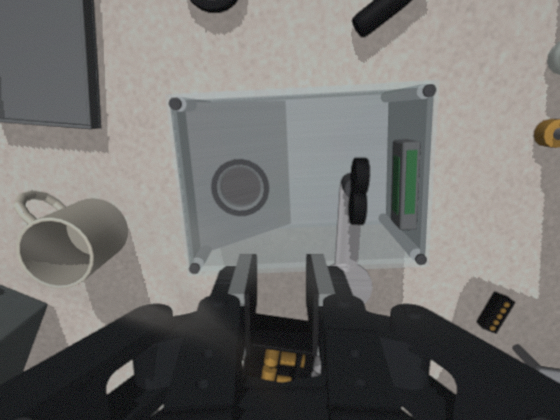

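Bore is at (0.592,−0.103), matching the other cameras. Next I'll go to the nearest brass stud, near (0.50,0.23), and look.

>>> send_rows([
  {"slide": [-1,4,0],"twist": [0.4,-0.2,-6]},
  {"slide": [-1,4,0],"twist": [0.4,-0.2,-6]},
  {"slide": [-1,4,0],"twist": [0,0,-6]},
  {"slide": [-1.5,4,0],"twist": [0,0,-6]},
  {"slide": [-1.5,4,-1],"twist": [0,0,-6]},
  {"slide": [-1.5,4,-3],"twist": [0,0,-6]},
  {"slide": [-1,3,-3],"twist": [0,0,-6]},
  {"slide": [0,1,-2],"twist": [0,0,0]},
  {"slide": [0,0,0],"twist": [0,0,0]},
  {"slide": [0,0,0],"twist": [0,0,0]},
], hand=4)

```text
time: 9.0
position: [0.4906, 0.2273, 0.2155]
orientation: [0.298, 0.955, 0.0, -0.007]
ft_force: [-0.5, -0.6, 0.1]
gripper_width: 0.0403
```

Run:
```python
from h import *
need([.5015,.23,.2],1.0)
im,c=snap('wrist','w11')
for d in vision.tip_of('stud1','wrist')[:8]:
        p=w(c,d['position']); print(round(d['score'],2),p,proj(c,p)[0].round(1))
need([.5015,.23,.2],1.0)
```

```text
t 9.0 pos [0.4906 0.2273 0.2155] slide cm [ 1.09  0.27 -1.55] twist [-0.26 -0.73  1.97] w 0.0403 F [-0.5 -0.6  0.1] q6 [ 0.32  0.08  1.41  0.01  1.66 -0.64]
0.84 [ 0.5886  0.3138 -0.0023] [409.8 212.9]
0.72 [0.4959 0.3296 0.0062] [377.4 125.3]
0.68 [0.5029 0.2347 0.    ] [295.5 188.2]
0.64 [0.4236 0.3057 0.0027] [311.7  72.5]
0.58 [ 0.4243  0.3878 -0.0006] [391.   15.8]
t 9.1 pos [0.4914 0.2267 0.2161] slide cm [ 1.01  0.33 -1.61] twist [-0.29 -0.66  2.06] w 0.0403 F [-0.2  0.1 -0.2] q6 [ 0.32  0.08  1.41  0.01  1.66 -0.64]
```

View pics/w11.png

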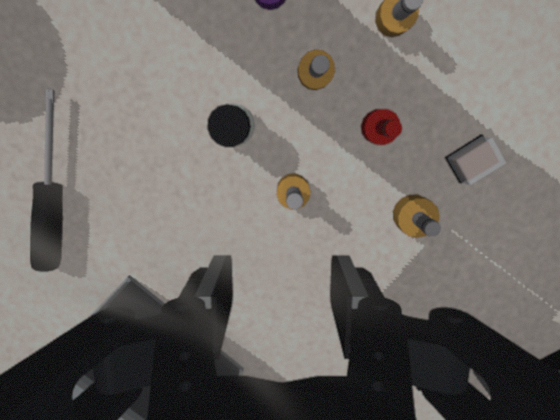

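```bash
cat >> h.py <<'E'
def feet(im,c,show=True):
    hsv=cv2.cvtColor(im,cv2.COLOR_BGR2HSV)
    m=cv2.inRange(hsv,(10,100,60),(32,255,255))
    n,l,s,ce=cv2.connectedComponentsWithStats(m)
    out=[]
    for i in range(1,n):
        if s[i][4]<80: continue
        pts=np.argwhere(l==i)[:,::-1].astype(np.float32)
        hull=cv2.convexHull(pts)
        (cx,cy),rad=cv2.minEnclosingCircle(hull)
        # fit cylinder: foot silhouette, optimise x,y,r
        from scipy.optimize import minimize
        H=hull.reshape(-1,2).astype(np.float32)
        p0=ray(c,[[cx,cy]],.01)[0]
        a=np.linspace(0,2*np.pi,60)
        mask=np.zeros(m.shape,np.uint8)
        def cost(v):
            x,y,r=v
            P=np.array([[x+r*np.cos(t),y+r*np.sin(t),z] for z in (0,.02) for t in a])
            q=cv2.convexHull(proj(c,P).astype(np.float32))
            d=np.array([cv2.pointPolygonTest(q,(float(h[0]),float(h[1])),True) for h in H])
            d2=np.array([cv2.pointPolygonTest(H.reshape(-1,1,2),(float(h[0]),float(h[1])),True) for h in q.reshape(-1,2)])
            return (d**2).mean()+(d2**2).mean()
        r=minimize(cost,[p0[0],p0[1],.017],method='Nelder-Mead',options=dict(xatol=1e-5,fatol=1e-4,initial_simplex=[[p0[0],p0[1],.017],[p0[0]+.005,p0[1],.017],[p0[0],p0[1]+.005,.017],[p0[0],p0[1],.020]]))
        out.append((r.x,r.fun,ce[i],s[i][4]))
        if show: print('foot xy',r.x[:2].round(4),'dia mm',round(2000*r.x[2],1),'cost',round(r.fun,2),'px',ce[i].round(),'n',s[i][4])
    return out
E
python3 - <<'E'
from h import *
im,c=snap('wrist'); feet(im,c)
print('top'); im,c=snap('top'); feet(im,c)
print('side'); im,c=snap('side','s11'); feet(im,c)
E
```

```text
foot xy [0.4283 0.386 ] dia mm 25.6 cost 12.54 px [393.  18.] n 827
foot xy [0.4239 0.3087] dia mm 29.9 cost 0.08 px [314.  69.] n 772
foot xy [0.5015 0.2321] dia mm 29.6 cost 0.43 px [292. 186.] n 590
foot xy [0.5882 0.315 ] dia mm 36.1 cost 0.74 px [413. 212.] n 1111
top
foot xy [1.0764 0.6263] dia mm 419.1 cost 360.78 px [58. 29.] n 6028
foot xy [0.918  0.0955] dia mm 33.9 cost 3.7 px [244.  76.] n 113
foot xy [ 0.8973 -0.0375] dia mm 60.0 cost 7.36 px [291.  84.] n 279
foot xy [0.8778 0.0949] dia mm 34.3 cost 3.22 px [243.  89.] n 120
foot xy [0.426  0.3882] dia mm 25.9 cost 0.49 px [126. 251.] n 81
side
foot xy [ 3.7387 -5.7093] dia mm 143.0 cost 16.1 px [400.   5.] n 84
foot xy [ 0.9785 -0.3321] dia mm 86.3 cost 19.92 px [268. 164.] n 181
foot xy [0.9735 0.1684] dia mm 138.8 cost 48.88 px [145. 215.] n 463
foot xy [0.9896 0.4097] dia mm 115.1 cost 74.6 px [ 56. 250.] n 441
foot xy [0.5877 0.3153] dia mm 36.0 cost 0.1 px [176. 303.] n 239
foot xy [0.5008 0.233 ] dia mm 27.7 cost 0.17 px [231. 303.] n 160
foot xy [0.4237 0.3088] dia mm 28.5 cost 0.28 px [226. 342.] n 205
foot xy [0.4261 0.3882] dia mm 28.9 cost 0.35 px [191. 365.] n 242
foot xy [0.5532 0.6317] dia mm 8.2 cost 3.17 px [ 24. 407.] n 87
```

The brass fits agree across cameras: (0.501,0.2325), (0.424,0.309) and (0.426,0.388) are small feet, and (0.588,0.315) is the larger one. Descending on the first.

>>> send_rows([
  {"slide": [0.5,0.3,-3],"twist": [-0.2,-0.4,1]},
  {"slide": [0.5,0.3,-4],"twist": [-0.1,-0.3,1]},
  {"slide": [0,0,-3],"twist": [0,0,0]},
  {"slide": [0,0,-1],"twist": [0,0,0]},
  {"slide": [0,0,0],"twist": [0,0,0]},
  {"slide": [0,0,0],"twist": [0,0,0]},
])

```text
time: 9.85
position: [0.5092, 0.2297, 0.1134]
orientation: [0.286, 0.958, 0.006, 0.009]
ft_force: [0.8, 1.1, -0.3]
gripper_width: 0.0404
```

Run:
```python
from h import *
need([.501,.2325,.024],1.0)
im,c=snap('wrist','w12'); feet(im,c)
need([.501,.2325,.024],1.0)
```

```text
t 9.85 pos [0.5092 0.2297 0.1134] slide cm [-0.82  0.28 -8.94] twist [-0.33  1.17  0.49] w 0.0404 F [ 0.8  1.1 -0.3] q6 [ 0.32  0.14  1.54 -0.    1.43 -0.67]
foot xy [0.4254 0.3076] dia mm 28.4 cost 12.97 px [310.  27.] n 1577
foot xy [0.5013 0.2323] dia mm 29.8 cost 1.88 px [276. 192.] n 1223
foot xy [0.5883 0.3151] dia mm 36.8 cost 0.81 px [442. 231.] n 2332
t 9.9 pos [0.5095 0.2299 0.1139] slide cm [-0.85  0.26 -8.99] twist [-0.35  1.22  0.48] w 0.0401 F [0.4 0.3 0.4] q6 [ 0.32  0.14  1.54 -0.    1.43 -0.67]
```

View pics/w12.png

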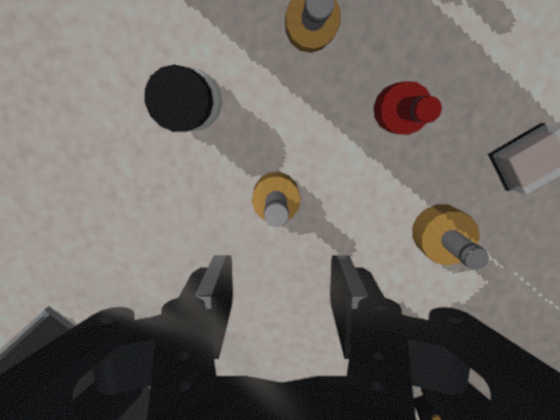

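>>> send_rows([
  {"slide": [-0.5,0.2,-2],"twist": [-0.2,0.6,0.2]},
  {"slide": [-0.3,0.1,-2],"twist": [-0.1,0.5,0.2]},
  {"slide": [-0.1,0,-1.5],"twist": [0,0.2,0]},
  {"slide": [-0.1,0,-0.8],"twist": [0,0,0]},
  {"slide": [0,0,0],"twist": [0,0,0]},
])

```text
time: 10.4
position: [0.5014, 0.2342, 0.0519]
orientation: [0.282, 0.959, 0.003, 0.003]
ft_force: [-0.1, 0.2, -0.0]
gripper_width: 0.0396
```

Run:
```python
from h import *
need([.501,.2325,.024],1.0)
im,c=snap('wrist','w13')
need([.501,.2325,.024],1.0)
```

```text
t 10.4 pos [0.5014 0.2342 0.0519] slide cm [-0.04 -0.17 -2.79] twist [-0.23  0.37  0.07] w 0.0396 F [-0.1  0.2 -0. ] q6 [ 0.33  0.19  1.62  0.    1.32 -0.67]
t 10.45 pos [0.5018 0.2343 0.0526] slide cm [-0.08 -0.18 -2.86] twist [-0.25  0.42  0.07] w 0.0397 F [ 0.  -0.6  0.1] q6 [ 0.33  0.19  1.62  0.    1.32 -0.67]
```

View pics/w13.png

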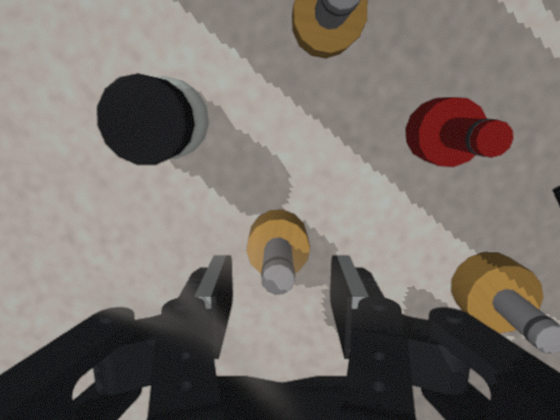

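>>> send_rows([
  {"slide": [-0.1,-0.1,-1.2],"twist": [-0.1,0.3,0]},
  {"slide": [-0.1,-0.1,-1],"twist": [-0.1,0.2,0]},
  {"slide": [0,0,-0.7],"twist": [0,0,0]},
  {"slide": [0,0,-0.3],"twist": [0,0,0]},
  {"slide": [0,0,0],"twist": [0,0,0]},
])

```text
time: 10.95
position: [0.5009, 0.2325, 0.0194]
orientation: [0.282, 0.959, 0.001, 0.0]
ft_force: [0.5, 0.3, 0.3]
gripper_width: 0.04
```

Run:
```python
from h import *
need([.501,.2325,.024],1.0)
```

```text
t 10.95 pos [0.5009 0.2325 0.0194] slide cm [0.01 0.   0.46] twist [-0.09  0.06  0.07] w 0.04 F [0.5 0.3 0.3] q6 [ 0.33  0.23  1.65  0.    1.27 -0.67]
```

>>> send_rows([
  {"slide": [0,0,0.7],"twist": [0,0,0]},
  {"slide": [0,0,0],"twist": [0,0,0]},
])

```text
time: 11.15
position: [0.5012, 0.2325, 0.0272]
orientation: [0.282, 0.959, 0.001, 0.0]
ft_force: [-0.9, -0.0, -0.4]
gripper_width: 0.0402
```

>>> send_rows([
  {"slide": [0,0,0],"twist": [0,0,0]},
  {"slide": [0,0,0],"twist": [0,0,0]},
  {"slide": [0,0,0],"twist": [0,0,0]},
  {"slide": [0,0,0],"twist": [0,0,0]},
  {"slide": [0,0,0],"twist": [0,0,0]},
], hand=0.5)

```text
time: 11.65
position: [0.502, 0.2329, 0.0287]
orientation: [0.282, 0.959, 0.002, 0.002]
ft_force: [-0.4, -1.1, -0.5]
gripper_width: 0.0115
```

Run:
```python
from h import *
need([.501,.2325,.024],1.0)
im,c=snap('wrist','w14')
```

```text
t 11.65 pos [0.502  0.2329 0.0287] slide cm [-0.1  -0.04 -0.47] twist [-0.15  0.23  0.08] w 0.0115 F [-0.4 -1.1 -0.5] q6 [ 0.33  0.22  1.64  0.    1.28 -0.67]
```

View pics/w14.png

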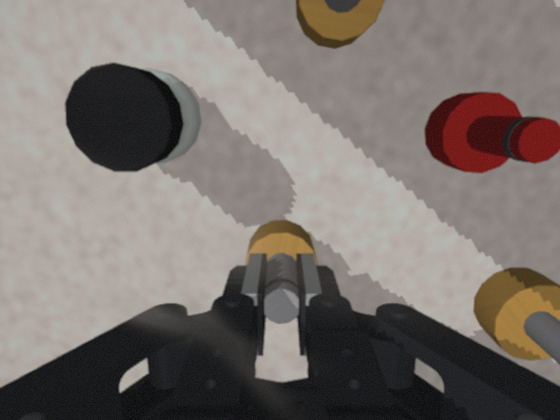

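>>> send_rows([
  {"slide": [0,0,2],"twist": [0,0,0]},
  {"slide": [0,0,4],"twist": [0,0,0]},
  {"slide": [0,0,5],"twist": [0,0,0]},
  {"slide": [0,0,5],"twist": [0,0,0]},
  {"slide": [0,0,5],"twist": [0,0,0]},
  {"slide": [0,0,4],"twist": [0,0,0]},
  {"slide": [0,-2,2],"twist": [0,0,0]},
  {"slide": [1,-4,0],"twist": [0,0,0]},
])

```text
time: 12.5
position: [0.5046, 0.173, 0.3048]
orientation: [0.278, 0.96, -0.0, -0.002]
ft_force: [0.0, -0.3, 0.1]
gripper_width: 0.0121
```

Run:
```python
from h import *
need([.592,-.1035,.25],1.0)
```

```text
t 12.5 pos [0.5046 0.173  0.3048] slide cm [  8.74 -27.65  -5.48] twist [-0.04 -0.25 -0.37] w 0.0121 F [ 0.  -0.3  0.1] q6 [ 0.22  0.05  1.27  0.    1.83 -0.78]
```

>>> send_rows([
  {"slide": [1.2,-4,0],"twist": [0,0,0]},
  {"slide": [1.2,-4,0],"twist": [0,0,0]},
  {"slide": [1.2,-4,0],"twist": [0,0,0]},
  {"slide": [1.2,-4,0],"twist": [0,0,0]},
  {"slide": [1.2,-4,0],"twist": [0,0,0]},
  {"slide": [1.2,-4,0],"twist": [0,0,0]},
  {"slide": [0.8,-2,0],"twist": [0,0,0]},
  {"slide": [0,0,0],"twist": [0,0,0]},
  {"slide": [0,0,0],"twist": [0,0,0]},
])

```text
time: 13.4
position: [0.5863, -0.1013, 0.3055]
orientation: [0.28, 0.96, 0.001, -0.001]
ft_force: [0.2, 0.0, -0.7]
gripper_width: 0.0119
```

Run:
```python
from h import *
need([.592,-.1035,.20],1.0)
im,c=snap('wrist','w15')
for d in vision.tip_of('bore','wrist')[:3]:
        p=w(c,d['position']); print(round(d['score'],2),p,proj(c,p)[0].round(1))
need([.592,-.1035,.20],1.0)
```

```text
t 13.4 pos [ 0.5863 -0.1013  0.3055] slide cm [  0.57  -0.22 -10.55] twist [-0.08 -0.05 -0.16] w 0.0119 F [ 0.2  0.  -0.7] q6 [-0.27  0.19  1.11  0.    1.84 -1.27]
0.97 [ 0.5907 -0.1022  0.1382] [283.2 194.8]
0.44 [ 0.5734 -0.0105  0.1793] [381.4 118.2]
t 13.5 pos [ 0.5862 -0.1004  0.3056] slide cm [  0.58  -0.31 -10.56] twist [-0.07 -0.04 -0.25] w 0.0123 F [0.5 0.6 0.7] q6 [-0.27  0.19  1.11  0.    1.84 -1.27]
```

View pics/w15.png

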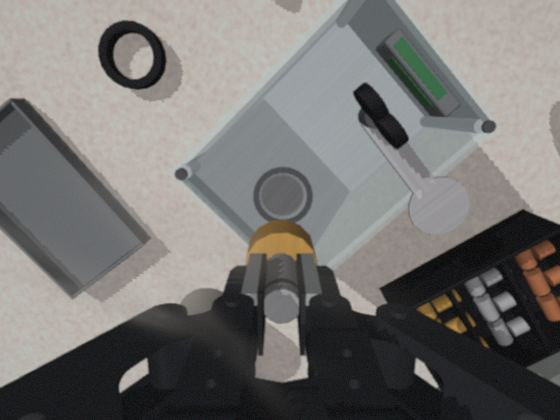

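```bash
cat >> h.py <<'E'
def ring(im,c,guess=(.592,-.1032)):
    """fit bore ring centre (outer radius 25 mm painted ring)"""
    from scipy.optimize import minimize
    g=cv2.GaussianBlur(cv2.cvtColor(im,cv2.COLOR_BGR2GRAY),(3,3),0).astype(np.float32)
    a=np.linspace(0,2*np.pi,120,endpoint=False)
    def samp(v,r):
        P=np.c_[v[0]+r*np.cos(a),v[1]+r*np.sin(a),np.full(120,.14)]
        q=proj(c,P).astype(np.float32)
        return cv2.remap(g,q[:,0].reshape(1,-1),q[:,1].reshape(1,-1),cv2.INTER_LINEAR)[0]
    def cost(v): return np.median(samp(v,.0225)-0.5*samp(v,.028)-0.5*samp(v,.028)) if 0 else (samp(v,.0225).mean()-np.clip(samp(v,.0285),0,130).mean())
    best=min(((cost((guess[0]+i*.001,guess[1]+j*.001)),i,j) for i in range(-8,9) for j in range(-8,9)))
    v=(guess[0]+best[1]*.001,guess[1]+best[2]*.001)
    r=minimize(cost,v,method='Nelder-Mead',options=dict(initial_simplex=[v,(v[0]+.001,v[1]),(v[0],v[1]+.001)]))
    print('ring',r.x.round(4),round(r.fun,1)); return r.x
E
python3 - <<'E'
from h import *
im,c=snap('wrist','w16'); ring(im,c)
need([.592,-.1035,.20],1.0)
s=ctrl.sense()
E
```

```text
ring [ 0.5907 -0.1029] -44.5
t 13.55 pos [ 0.5862 -0.1     0.306 ] slide cm [  0.58  -0.35 -10.6 ] twist [-0.06 -0.01 -0.29] w 0.0119 F [-0.8  0.4 -0.4] q6 [-0.26  0.19  1.11  0.    1.84 -1.27]
```

>>> send_rows([
  {"slide": [0.4,-0.2,-2.5],"twist": [0,0,0]},
  {"slide": [0.1,-0.1,-2.5],"twist": [0,0,0]},
  {"slide": [-0.2,0,-2.5],"twist": [0,0,0]},
  {"slide": [-0.1,0,-1.5],"twist": [0,0,0]},
  {"slide": [0,0,0],"twist": [0,0,0]},
  {"slide": [0,0,0],"twist": [0,0,0]},
])

```text
time: 14.15
position: [0.5878, -0.0944, 0.2177]
orientation: [0.273, 0.962, 0.001, 0.003]
ft_force: [0.4, -0.1, -0.1]
gripper_width: 0.0121
```

Run:
```python
from h import *
need([.592,-.1026,.185],1.0)
im,c=snap('wrist','w17'); ring(im,c)
need([.592,-.1026,.185],1.0)
```

```text
t 14.15 pos [ 0.5878 -0.0944  0.2177] slide cm [ 0.42 -0.82 -3.27] twist [-0.05  0.43 -0.99] w 0.0121 F [ 0.4 -0.1 -0.1] q6 [-0.26  0.19  1.29  0.    1.66 -1.27]
ring [ 0.5911 -0.1019] -33.4
t 14.2 pos [ 0.5878 -0.0944  0.2178] slide cm [ 0.42 -0.82 -3.28] twist [-0.06  0.44 -0.99] w 0.0121 F [ 0.2  0.5 -0.9] q6 [-0.26  0.19  1.29  0.    1.66 -1.27]
```

View pics/w17.png

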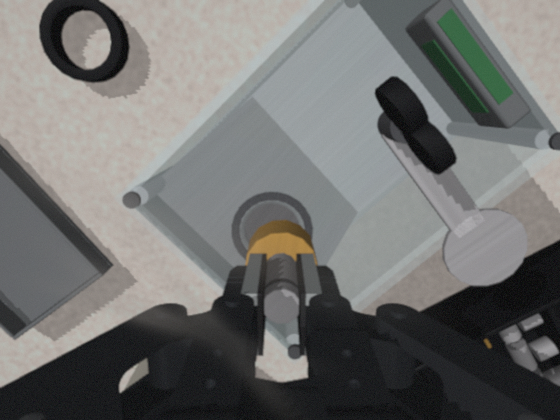

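```bash
cat >> h.py <<'E'
def inhand(im,c,zoff,r=.016):
    """min row / col extents of brass in hand vs. model; prints tool-frame offset"""
    hsv=cv2.cvtColor(im,cv2.COLOR_BGR2HSV)
    m=cv2.inRange(hsv,(10,90,50),(32,255,255)); m[:, :225]=0; m[:,345:]=0; m[:190]=0; m[300:]=0
    n,l,s,ce=cv2.connectedComponentsWithStats(m); i=1+np.argmax(s[1:,4]); 
    print('brass box',s[i])
    T=np.linalg.inv(np.array(vision.camera_model('wrist')['tool_from_camera'])); K,D,_=c
    a=np.linspace(0,2*np.pi,180)
    for dx in (-.006,-.004,-.002,0,.002,.004,.006):
        P=np.array([[dx+r*np.cos(t),r*np.sin(t),z] for z in (zoff,zoff-.02) for t in a])
        q=P@T[:3,:3].T+T[:3,3]; q=q*[1,-1,-1]
        u=cv2.projectPoints(q.reshape(-1,1,3),np.zeros(3),np.zeros(3),K,D)[0].reshape(-1,2)
        print(dx,'toprow',u[:,1].min().round(1),'cols',u[:,0].min().round(1),u[:,0].max().round(1))
E
python3 - <<'E'
from h import *
im=cv2.imread('pics/w17.png'); c=cam('wrist'); inhand(im,c,.0287)
E
```

```text
brass box [ 246  220   71   46 1859]
-0.006 toprow 229.8 cols 245.1 317.7
-0.004 toprow 225.9 cols 245.0 317.8
-0.002 toprow 221.9 cols 244.9 317.9
0 toprow 217.9 cols 244.7 318.0
0.002 toprow 213.8 cols 244.6 318.2
0.004 toprow 209.8 cols 244.5 318.3
0.006 toprow 205.7 cols 244.4 318.4
```

>>> send_rows([
  {"slide": [0.2,-0.6,-0.8],"twist": [0,0.2,-0.5]},
  {"slide": [0.1,-0.3,-0.8],"twist": [0,0.2,-0.4]},
  {"slide": [0,-0.1,-0.8],"twist": [0,0,0]},
  {"slide": [0,0,-0.6],"twist": [0,0,0]},
  {"slide": [0,0,0],"twist": [0,0,0]},
  {"slide": [0,0,0],"twist": [0,0,0]},
])

```text
time: 14.8
position: [0.5926, -0.1055, 0.1887]
orientation: [0.281, 0.96, 0.0, 0.003]
ft_force: [-0.3, 0.2, -0.4]
gripper_width: 0.012
```

Run:
```python
from h import *
need([.5907,-.102,.168],1.0)
im,c=snap('wrist','w18'); ring(im,c); inhand(im,c,.0287)
need([.5907,-.102,.168],1.0)
```

```text
t 14.8 pos [ 0.5926 -0.1055  0.1887] slide cm [-0.19  0.35 -2.07] twist [ 0.04  0.32 -0.02] w 0.012 F [-0.3  0.2 -0.4] q6 [-0.27  0.21  1.32  0.    1.61 -1.27]
ring [ 0.5897 -0.1026] -40.0
brass box [ 246  220   71   46 1864]
-0.006 toprow 229.8 cols 245.1 317.7
-0.004 toprow 225.9 cols 245.0 317.8
-0.002 toprow 221.9 cols 244.9 317.9
0 toprow 217.9 cols 244.7 318.1
0.002 toprow 213.8 cols 244.6 318.2
0.004 toprow 209.8 cols 244.5 318.3
0.006 toprow 205.7 cols 244.4 318.4
t 14.85 pos [ 0.5925 -0.1055  0.1886] slide cm [-0.18  0.35 -2.06] twist [ 0.03  0.31 -0.02] w 0.0121 F [-0.6 -0.3 -0.1] q6 [-0.27  0.21  1.32  0.    1.61 -1.27]
```

View pics/w18.png

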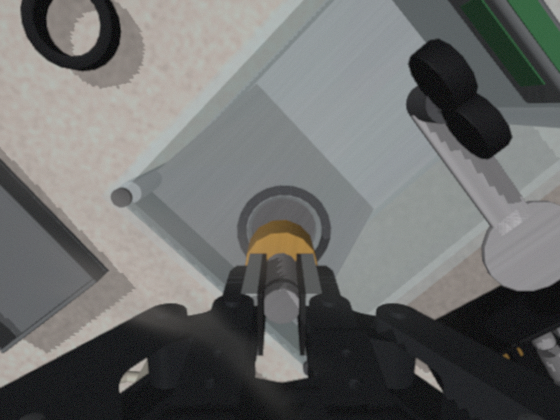

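>>> send_rows([
  {"slide": [-0.2,0.3,-0.4],"twist": [0,0.2,0]},
  {"slide": [0,0.1,-0.4],"twist": [0,0.1,0]},
  {"slide": [0,0,-0.4],"twist": [0,0,0]},
  {"slide": [0,0,0],"twist": [0,0,0]},
])

```text
time: 15.25
position: [0.5906, -0.1009, 0.1763]
orientation: [0.281, 0.96, -0.0, 0.001]
ft_force: [-0.3, 0.1, -1.4]
gripper_width: 0.0121
```

Run:
```python
from h import *
need([.5905,-.102,.165],1.0)
im,c=snap('wrist','w19'); ring(im,c)
```

```text
t 15.25 pos [ 0.5906 -0.1009  0.1763] slide cm [-0.01 -0.11 -1.13] twist [ 0.04  0.06 -0.04] w 0.0121 F [-0.3  0.1 -1.4] q6 [-0.26  0.21  1.34 -0.    1.59 -1.26]
ring [ 0.5907 -0.1041] -37.7
```

View pics/w19.png

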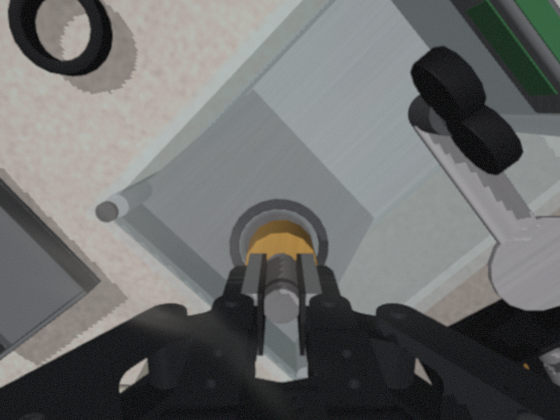

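>>> send_rows([
  {"slide": [-0.05,-0.15,-0.4],"twist": [0,0,0]},
  {"slide": [0,0,-0.3],"twist": [0,0,0]},
  {"slide": [0,0,0],"twist": [0,0,0]},
])

```text
time: 15.6
position: [0.5904, -0.1027, 0.1695]
orientation: [0.281, 0.96, -0.0, 0.001]
ft_force: [0.2, 0.2, -1.0]
gripper_width: 0.0117
```

Run:
```python
from h import *
need([.590,-.102,.165],1.0)
im,c=snap('wrist','w20')
```

```text
t 15.6 pos [ 0.5904 -0.1027  0.1695] slide cm [-0.04  0.07 -0.45] twist [ 0.07  0.13 -0.04] w 0.0117 F [ 0.2  0.2 -1. ] q6 [-0.27  0.21  1.35 -0.    1.58 -1.27]
```

View pics/w20.png

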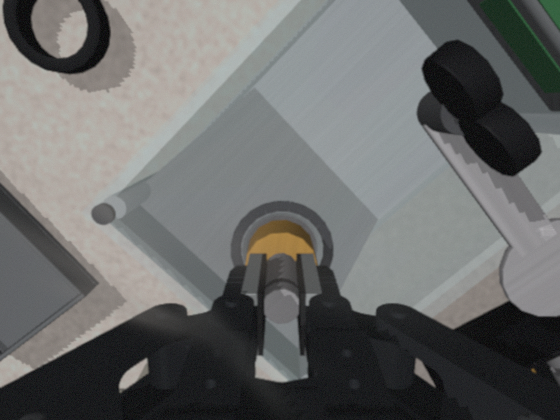

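Now the foot is concentric with the ring: ring columns 231–333, foot columns 246–317. I'll lower into the bore and watch the force.

>>> send_rows([
  {"slide": [0,0.05,-0.5],"twist": [0,0,0]},
  {"slide": [0,0,-0.4],"twist": [0,0,0]},
  {"slide": [0,0,-0.2],"twist": [0,0,0]},
])

```text
time: 15.95
position: [0.5908, -0.1023, 0.1584]
orientation: [0.281, 0.96, -0.0, 0.002]
ft_force: [-0.4, 0.3, -0.2]
gripper_width: 0.012
```

Run:
```python
from h import *
need([.590,-.102,.160],1.0)
im,c=snap('wrist','w21')
```

```text
t 15.95 pos [ 0.5908 -0.1023  0.1584] slide cm [-0.08  0.03  0.16] twist [ 0.09  0.2  -0.03] w 0.012 F [-0.4  0.3 -0.2] q6 [-0.27  0.22  1.37 -0.    1.55 -1.27]
```

View pics/w21.png

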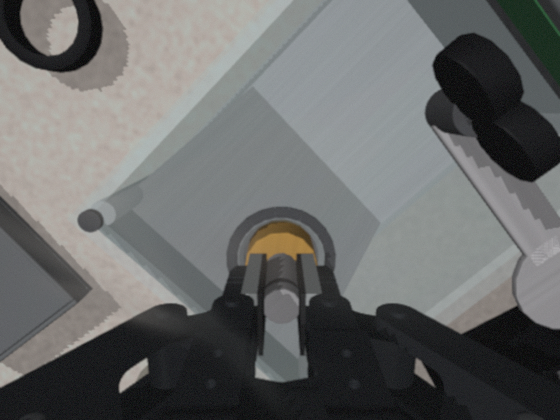

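The foot is 10 mm deep in the bore with no force, so it fits. Release.

>>> send_rows([
  {"slide": [0,0,0],"twist": [0,0,0]},
  {"slide": [0,0,0],"twist": [0,0,0]},
  {"slide": [0,0,0],"twist": [0,0,0]},
  {"slide": [0,0,2],"twist": [0,0,0]},
  {"slide": [0,0,4],"twist": [0,0,0]},
  {"slide": [0,0,4],"twist": [0,0,0]},
  {"slide": [0,0,4],"twist": [0,0,0]},
  {"slide": [0,0,0],"twist": [0,0,0]},
], hand=4)

```text
time: 16.8
position: [0.5883, -0.1016, 0.3016]
orientation: [0.281, 0.96, -0.0, -0.0]
ft_force: [0.5, -0.4, 0.5]
gripper_width: 0.0399
```

Run:
```python
from h import *
need([.590,-.102,.160],1.0)
im,c=snap('wrist','w22')
im,c=snap('side','s22'); feet(im,c)
cv2.imwrite('pics/s22c.png',cv2.resize(im[160:400,140:370],None,fx=2.5,fy=2.5))
```

```text
t 16.8 pos [ 0.5883 -0.1016  0.3016] slide cm [  0.17  -0.04 -14.16] twist [ 0.02 -0.03 -0.04] w 0.0399 F [ 0.5 -0.4  0.5] q6 [-0.27  0.19  1.11 -0.    1.83 -1.27]
foot xy [ 0.9817 -0.2716] dia mm 159.7 cost 77.29 px [255. 170.] n 390
foot xy [0.9751 0.1704] dia mm 140.5 cost 50.16 px [145. 215.] n 472
foot xy [0.9896 0.4097] dia mm 115.1 cost 74.6 px [ 56. 250.] n 440
foot xy [0.6259 0.3206] dia mm 35.3 cost 0.25 px [164. 296.] n 226
foot xy [0.4237 0.3088] dia mm 28.5 cost 0.28 px [226. 342.] n 205
foot xy [0.4261 0.3883] dia mm 28.8 cost 0.32 px [191. 365.] n 240
foot xy [0.5532 0.6317] dia mm 8.2 cost 3.17 px [ 24. 407.] n 87
```

View pics/s22c.png

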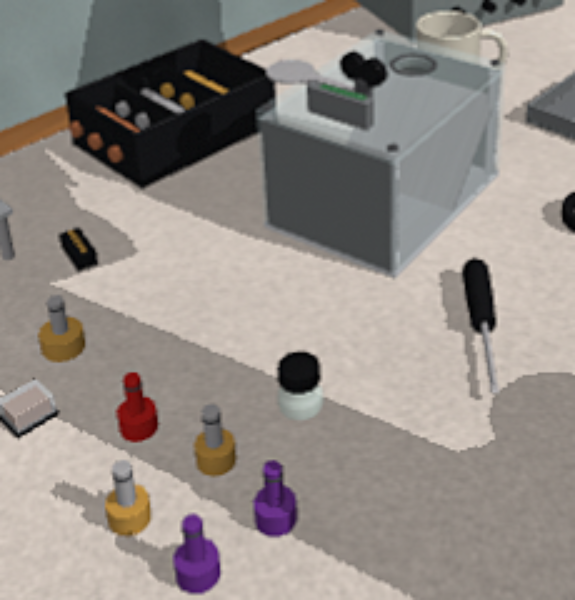

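View pics/w22.png

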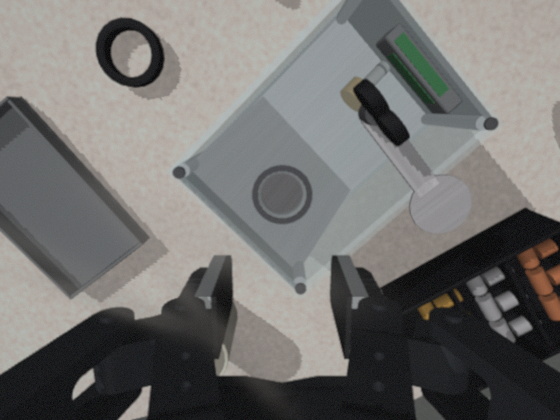

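The stud lies inside the box at (360,95), under the knob. The large stud was knocked to (0.626,0.320). Next is the small stud at (0.424,0.309).

>>> send_rows([
  {"slide": [-1.5,4,0],"twist": [0,0,0]},
  {"slide": [-1.7,4.2,0],"twist": [0,0,0]},
  {"slide": [-1.7,4.2,0],"twist": [0,0,0]},
  {"slide": [-1.7,4.2,0],"twist": [0,0,0]},
  {"slide": [-1.7,4.2,0],"twist": [0,0,0]},
  {"slide": [-1.7,4.2,0],"twist": [0,0,0]},
  {"slide": [-1.7,4.2,0],"twist": [0,0,0]},
  {"slide": [-1.7,4.2,-2],"twist": [0,0,0]},
  {"slide": [-1.7,4.2,-2],"twist": [0,0,0]},
  {"slide": [-1,2,-2],"twist": [0,0,0]},
])

```text
time: 17.9
position: [0.4146, 0.3006, 0.2146]
orientation: [0.286, 0.958, -0.005, -0.018]
ft_force: [-0.3, -1.4, -0.4]
gripper_width: 0.0398
```

>>> send_rows([
  {"slide": [0,0,-3],"twist": [0,0,0]},
  {"slide": [0,0,-3],"twist": [0,0,0]},
  {"slide": [0,0,0],"twist": [0,0,0]},
  {"slide": [0,0,0],"twist": [0,0,0]},
])

```text
time: 18.3
position: [0.4061, 0.3017, 0.1422]
orientation: [0.282, 0.959, -0.012, -0.025]
ft_force: [0.1, -0.8, 0.1]
gripper_width: 0.0402
```

Run:
```python
from h import *
need([.424,.309,.12],1.0)
im,c=snap('wrist','w23');feet(im,c)
need([.424,.309,.12],1.0)
```

```text
t 18.3 pos [0.4061 0.3017 0.1422] slide cm [ 1.79  0.73 -2.22] twist [ 0.46 -3.13  0.07] w 0.0402 F [ 0.1 -0.8  0.1] q6 [ 0.51  0.06  1.58  0.02  1.55 -0.49]
foot xy [0.4259 0.3881] dia mm 29.5 cost 1.83 px [399. 166.] n 1141
foot xy [0.424  0.3085] dia mm 29.4 cost 1.58 px [308. 218.] n 948
foot xy [0.6178 0.3084] dia mm 6.9 cost 19.98 px [433. 413.] n 172
t 18.35 pos [0.4059 0.3014 0.142 ] slide cm [ 1.81  0.76 -2.2 ] twist [ 0.49 -3.18  0.08] w 0.0401 F [-1.2 -0.6  0.2] q6 [ 0.51  0.06  1.58  0.02  1.56 -0.49]
```

View pics/w23.png

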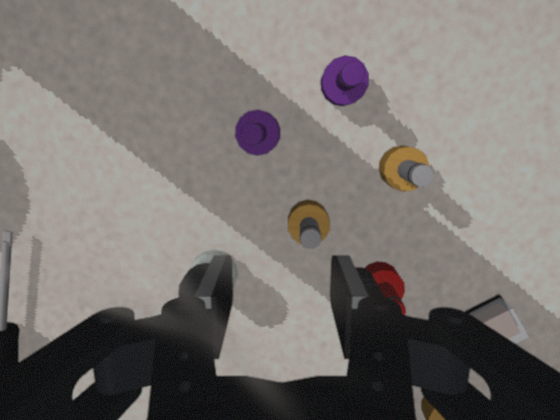

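>>> send_rows([
  {"slide": [0.8,0.4,0],"twist": [0.3,-1.6,0]},
  {"slide": [0.8,0.3,-1],"twist": [0.2,-1.5,0]},
  {"slide": [0.2,0.1,-1.5],"twist": [0,0,0]},
  {"slide": [0,0,-1.5],"twist": [0,0,0]},
  {"slide": [0,0,-1.2],"twist": [0,0,0]},
  {"slide": [0,0,-0.6],"twist": [0,0,0]},
  {"slide": [0,0,0],"twist": [0,0,0]},
])

```text
time: 19.05
position: [0.4342, 0.3125, 0.094]
orientation: [0.284, 0.959, 0.01, 0.011]
ft_force: [-0.3, -0.5, 0.2]
gripper_width: 0.0399
```

Run:
```python
from h import *
need([.424,.3087,.028],1.0)
im,c=snap('wrist','w24');feet(im,c)
need([.424,.3087,.028],1.0)
```

```text
t 19.05 pos [0.4342 0.3125 0.094 ] slide cm [-1.02 -0.38 -6.6 ] twist [-0.75  1.51  0.32] w 0.0399 F [-0.3 -0.5  0.2] q6 [ 0.52  0.1   1.63 -0.    1.38 -0.48]
foot xy [0.4258 0.3879] dia mm 29.8 cost 3.05 px [373. 136.] n 1694
foot xy [0.4239 0.3086] dia mm 29.6 cost 2.23 px [264. 202.] n 1451
foot xy [0.6161 0.3229] dia mm 12.7 cost 17.49 px [425. 408.] n 517
t 19.1 pos [0.4345 0.3127 0.0946] slide cm [-1.05 -0.4  -6.66] twist [-0.78  1.56  0.32] w 0.0398 F [-0.5  0.   0.6] q6 [ 0.52  0.1   1.63 -0.    1.38 -0.48]
```

View pics/w24.png

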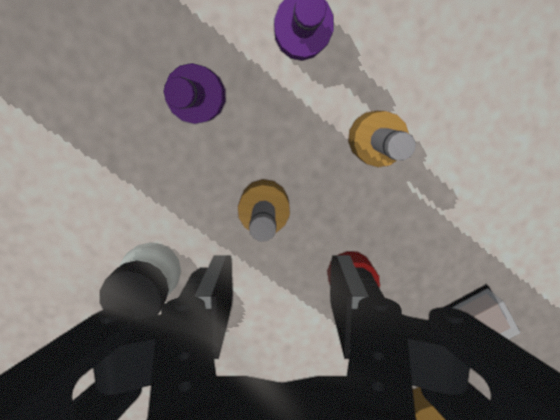

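>>> send_rows([
  {"slide": [-0.6,-0.2,-0.5],"twist": [-0.4,0.8,0.2]},
  {"slide": [-0.4,-0.2,-1],"twist": [-0.3,0.7,0.1]},
  {"slide": [-0.1,0,-1],"twist": [0,0.1,0]},
  {"slide": [-0.1,0,-1],"twist": [0,0.1,0]},
  {"slide": [0,0,-0.5],"twist": [0,0,0]},
  {"slide": [0,0,0],"twist": [0,0,0]},
])

```text
time: 19.7
position: [0.4219, 0.3086, 0.0526]
orientation: [0.281, 0.96, 0.0, -0.002]
ft_force: [-0.9, -1.0, -0.5]
gripper_width: 0.04
```

Run:
```python
from h import *
need([.424,.3087,.028],1.0)
im,c=snap('wrist','w25')
need([.424,.3087,.028],1.0)
```

```text
t 19.7 pos [0.4219 0.3086 0.0526] slide cm [ 0.21  0.01 -2.46] twist [-0.08 -0.17 -0.01] w 0.04 F [-0.9 -1.  -0.5] q6 [ 0.52  0.13  1.68  0.    1.32 -0.48]
t 19.75 pos [0.422  0.3087 0.0529] slide cm [ 0.2   0.   -2.49] twist [-0.09 -0.15 -0.  ] w 0.0401 F [-0.1 -0.2 -0.3] q6 [ 0.52  0.13  1.68  0.    1.33 -0.48]
```

View pics/w25.png

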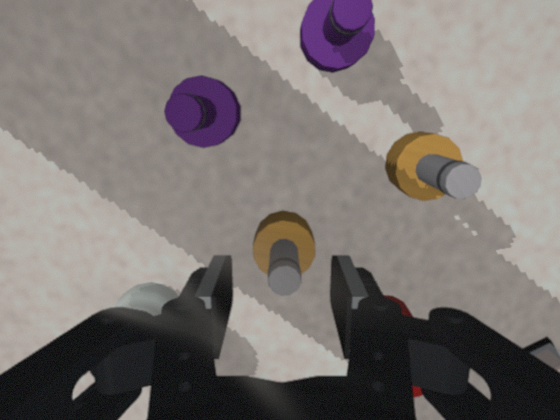

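>>> send_rows([
  {"slide": [0.1,0,-0.9],"twist": [0,0,0]},
  {"slide": [0.1,0,-0.8],"twist": [0,0,0]},
  {"slide": [0,0,-0.4],"twist": [0,0,0]},
  {"slide": [0,0,0],"twist": [0,0,0]},
])

```text
time: 20.15
position: [0.4248, 0.309, 0.0306]
orientation: [0.282, 0.96, 0.001, -0.001]
ft_force: [0.2, 0.2, -0.6]
gripper_width: 0.0402
```

Run:
```python
from h import *
need([.424,.3087,.028],1.0)
```

```text
t 20.15 pos [0.4248 0.309  0.0306] slide cm [-0.08 -0.03 -0.26] twist [-0.13 -0.08  0.  ] w 0.0402 F [ 0.2  0.2 -0.6] q6 [ 0.52  0.16  1.7   0.    1.28 -0.48]
```

>>> send_rows([
  {"slide": [0,0,-0.2],"twist": [0,0,0]},
  {"slide": [0,0,0],"twist": [0,0,0]},
  {"slide": [0,0,0],"twist": [0,0,0]},
  {"slide": [0,0,0],"twist": [0,0,0]},
  {"slide": [0,0,0],"twist": [0,0,0]},
  {"slide": [0,0,0],"twist": [0,0,0]},
], hand=0.5)

```text
time: 20.75
position: [0.4251, 0.3092, 0.0289]
orientation: [0.281, 0.96, 0.001, -0.001]
ft_force: [-0.1, -0.4, -0.6]
gripper_width: 0.0119
```

Run:
```python
from h import *
need([.424,.3087,.028],1.0)
```

```text
t 20.75 pos [0.4251 0.3092 0.0289] slide cm [-0.11 -0.05 -0.09] twist [-0.16 -0.03 -0.01] w 0.0119 F [-0.1 -0.4 -0.6] q6 [ 0.52  0.16  1.7   0.    1.27 -0.48]
```

>>> send_rows([
  {"slide": [0,0,2],"twist": [0,0,0]},
  {"slide": [0,0,4],"twist": [0,0,0]},
  {"slide": [0,0,5],"twist": [0,0,0]},
  {"slide": [0,0,5],"twist": [0,0,0]},
  {"slide": [0,0,5],"twist": [0,0,0]},
  {"slide": [0,0,4],"twist": [0,0,0]},
  {"slide": [0.5,-2,2],"twist": [0,0,0]},
  {"slide": [1.5,-4,0],"twist": [0,0,0]},
  {"slide": [1.7,-4.2,0],"twist": [0,0,0]},
  {"slide": [1.7,-4.2,0],"twist": [0,0,0]},
])

```text
time: 21.75
position: [0.4734, 0.1629, 0.3099]
orientation: [0.275, 0.961, 0.002, 0.0]
ft_force: [0.9, -0.0, -1.0]
gripper_width: 0.012
```

Run:
```python
from h import *
need([.5905,-.102,.26],1.0)
im,c=snap('wrist','w26')
inhand(im,c,.029)
```

```text
t 21.75 pos [0.4734 0.1629 0.3099] slide cm [ 11.71 -26.49  -4.99] twist [-0.18  0.08 -0.73] w 0.012 F [ 0.9 -0.  -1. ] q6 [ 0.22 -0.03  1.33  0.    1.83 -0.8 ]
brass box [ 246  220   70   45 1696]
-0.006 toprow 229.6 cols 245.2 317.6
-0.004 toprow 225.7 cols 245.0 317.8
-0.002 toprow 221.7 cols 244.9 317.9
0 toprow 217.7 cols 244.8 318.0
0.002 toprow 213.7 cols 244.7 318.1
0.004 toprow 209.6 cols 244.6 318.2
0.006 toprow 205.5 cols 244.5 318.3
```

View pics/w26.png

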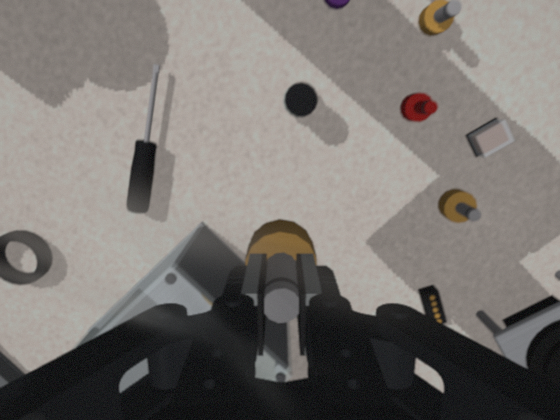

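>>> send_rows([
  {"slide": [1.8,-4,0],"twist": [0,0,0]},
  {"slide": [1.8,-4,0],"twist": [0,0,0]},
  {"slide": [1.8,-4,0],"twist": [0,0,0]},
  {"slide": [1.8,-4,0],"twist": [0,0,0]},
  {"slide": [1.8,-4,0],"twist": [0,0,0]},
  {"slide": [1.8,-4,0],"twist": [0,0,0]},
  {"slide": [0.5,-1.5,-1],"twist": [0,0,0]},
  {"slide": [0,0,-1.5],"twist": [0,0,0]},
  {"slide": [0,0,0],"twist": [0,0,0]},
])

```text
time: 22.7
position: [0.5908, -0.1091, 0.282]
orientation: [0.282, 0.959, -0.0, 0.002]
ft_force: [0.2, 0.1, -0.9]
gripper_width: 0.012
```

Run:
```python
from h import *
need([.5905,-.102,.19],1.0)
snap('wrist')
need([.5905,-.102,.19],1.0)
```

```text
t 22.7 pos [ 0.5908 -0.1091  0.282 ] slide cm [-0.03  0.71 -9.2 ] twist [0.05 0.17 0.06] w 0.012 F [ 0.2  0.1 -0.9] q6 [-0.28  0.2   1.15 -0.    1.79 -1.28]
t 22.75 pos [ 0.5911 -0.109   0.2834] slide cm [-0.06  0.7  -9.34] twist [0.1  0.29 0.03] w 0.0116 F [ 0.2 -0.6 -1.2] q6 [-0.28  0.2   1.15 -0.    1.79 -1.28]
```

>>> send_rows([
  {"slide": [-0.1,0.4,-1.5],"twist": [0,0,0]},
  {"slide": [-0.1,0.2,-1.8],"twist": [0,0,0]},
  {"slide": [-0.1,0,-1.8],"twist": [0,0.1,0]},
  {"slide": [0,0,-1.8],"twist": [0,0,0]},
  {"slide": [0,0,-1],"twist": [0,0,0]},
  {"slide": [0,0,0],"twist": [0,0,0]},
  {"slide": [0,0,0],"twist": [0,0,0]},
])

```text
time: 23.45
position: [0.5888, -0.0958, 0.2103]
orientation: [0.277, 0.961, 0.001, 0.007]
ft_force: [-0.3, -0.2, -0.4]
gripper_width: 0.0116
```

Run:
```python
from h import *
need([.5905,-.102,.17],1.0)
im,c=snap('wrist','w27'); ring(im,c)
need([.5905,-.102,.17],1.0)
```

```text
t 23.45 pos [ 0.5888 -0.0958  0.2103] slide cm [ 0.17 -0.62 -4.03] twist [ 0.16  0.84 -0.48] w 0.0116 F [-0.3 -0.2 -0.4] q6 [-0.26  0.18  1.3   0.    1.64 -1.27]
ring [ 0.5918 -0.102 ] -34.1
t 23.5 pos [ 0.5889 -0.0959  0.2104] slide cm [ 0.16 -0.61 -4.04] twist [ 0.16  0.86 -0.48] w 0.012 F [ 0.6 -0.4 -1.5] q6 [-0.26  0.18  1.3   0.    1.64 -1.27]
```

View pics/w27.png

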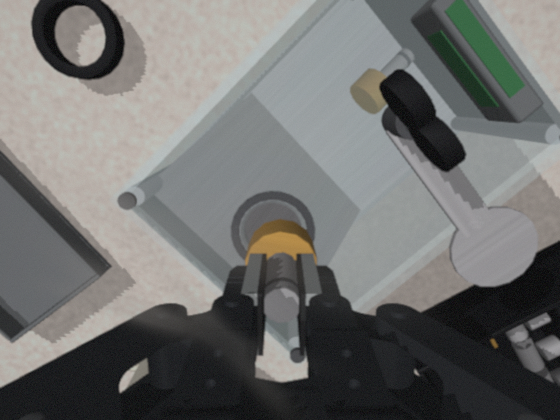

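>>> send_rows([
  {"slide": [0.1,-0.3,-0.8],"twist": [0.1,0.4,-0.2]},
  {"slide": [0.1,-0.3,-0.8],"twist": [0.1,0.3,-0.2]},
  {"slide": [0,0,-0.8],"twist": [0,0.1,0]},
  {"slide": [0,0,-0.7],"twist": [0,0,0]},
  {"slide": [0,0,0],"twist": [0,0,0]},
  {"slide": [0,0,0],"twist": [0,0,0]},
])

```text
time: 24.1
position: [0.5921, -0.103, 0.1788]
orientation: [0.281, 0.96, 0.001, 0.001]
ft_force: [0.8, 0.1, -0.4]
gripper_width: 0.0121
```

Run:
```python
from h import *
need([.5906,-.1024,.17],1.0)
im,c=snap('wrist','w28'); ring(im,c)
need([.5906,-.1024,.17],1.0)
```

```text
t 24.1 pos [ 0.5921 -0.103   0.1788] slide cm [-0.15  0.06 -0.88] twist [-0.01  0.18 -0.01] w 0.0121 F [ 0.8  0.1 -0.4] q6 [-0.27  0.21  1.33  0.    1.59 -1.27]
ring [ 0.592  -0.1039] -37.5
t 24.15 pos [ 0.5919 -0.103   0.1787] slide cm [-0.13  0.06 -0.87] twist [-0.01  0.16 -0.01] w 0.0118 F [ 0.7  0.3 -0.4] q6 [-0.27  0.21  1.33  0.    1.59 -1.27]
```

>>> send_rows([
  {"slide": [-0.1,0.05,-0.5],"twist": [0,0.1,0]},
  {"slide": [0,0,-0.4],"twist": [0,0,0]},
  {"slide": [0,0,0],"twist": [0,0,0]},
])

```text
time: 24.45
position: [0.5911, -0.1024, 0.1697]
orientation: [0.281, 0.96, 0.0, 0.001]
ft_force: [-0.0, -0.3, 0.1]
gripper_width: 0.0122
```

Run:
```python
from h import *
need([.5906,-.1024,.16],1.0)
im,c=snap('wrist','w29')
```

```text
t 24.45 pos [ 0.5911 -0.1024  0.1697] slide cm [-0.05  0.   -0.97] twist [ 0.    0.12 -0.02] w 0.0122 F [-0.  -0.3  0.1] q6 [-0.27  0.22  1.35  0.    1.58 -1.27]
```

View pics/w29.png

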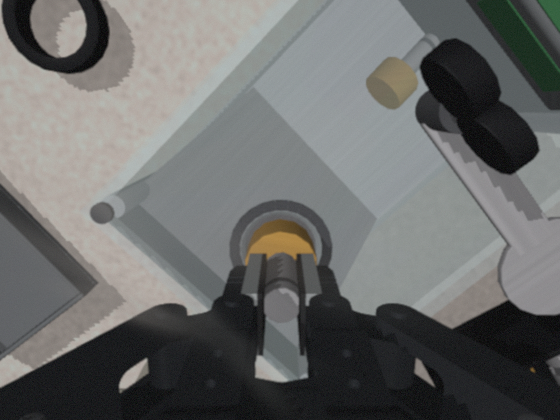

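Concentric again (ring columns 230–332). Lowering into the bore.

>>> send_rows([
  {"slide": [0,0,-0.5],"twist": [0,0,0]},
  {"slide": [0,0,-0.4],"twist": [0,0,0]},
  {"slide": [0,0,-0.2],"twist": [0,0,0]},
])

```text
time: 24.8
position: [0.5916, -0.1025, 0.1589]
orientation: [0.281, 0.96, 0.0, 0.002]
ft_force: [0.0, 0.3, -0.5]
gripper_width: 0.0119
```

Run:
```python
from h import *
need([.5906,-.1024,.16],1.0)
```

```text
t 24.8 pos [ 0.5916 -0.1025  0.1589] slide cm [-0.1   0.01  0.11] twist [ 0.04  0.23 -0.02] w 0.0119 F [ 0.   0.3 -0.5] q6 [-0.27  0.22  1.36  0.    1.55 -1.27]
```

>>> send_rows([
  {"slide": [0,0,0],"twist": [0,0,0]},
  {"slide": [0,0,0],"twist": [0,0,0]},
  {"slide": [0,0,0],"twist": [0,0,0]},
  {"slide": [0,0,2],"twist": [0,0,0]},
  {"slide": [0,0,4],"twist": [0,0,0]},
  {"slide": [0,0,4],"twist": [0,0,0]},
  {"slide": [0,0,4],"twist": [0,0,0]},
  {"slide": [0,0,0],"twist": [0,0,0]},
], hand=4)

```text
time: 25.6
position: [0.5893, -0.1019, 0.3024]
orientation: [0.281, 0.96, 0.0, 0.0]
ft_force: [1.3, -0.5, 1.4]
gripper_width: 0.0402
```

Run:
```python
from h import *
need([.590,-.102,.160],1.0)
im,c=snap('wrist','w30')
im,c=snap('side','s30'); feet(im,c)
```

```text
t 25.6 pos [ 0.5893 -0.1019  0.3024] slide cm [  0.07  -0.01 -14.24] twist [-0.02  0.04 -0.02] w 0.0402 F [ 1.3 -0.5  1.4] q6 [-0.27  0.19  1.11  0.    1.84 -1.27]
foot xy [ 0.9817 -0.2716] dia mm 159.7 cost 77.29 px [255. 170.] n 389
foot xy [0.9751 0.1702] dia mm 140.7 cost 50.3 px [145. 215.] n 473
foot xy [0.9896 0.4097] dia mm 115.1 cost 74.6 px [ 56. 250.] n 440
foot xy [0.6259 0.3206] dia mm 35.3 cost 0.25 px [164. 296.] n 226
foot xy [0.4261 0.3883] dia mm 28.8 cost 0.32 px [191. 365.] n 240
foot xy [0.5532 0.6317] dia mm 8.2 cost 3.17 px [ 24. 407.] n 87
```

View pics/w30.png

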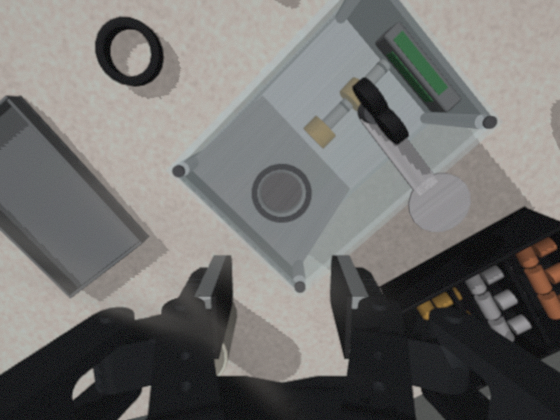

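The second stud is in the box, its foot at (320,130). The third small stud is at (0.426,0.388).

>>> send_rows([
  {"slide": [-1.3,4,0],"twist": [0,0,0]},
  {"slide": [-1.4,4.3,0],"twist": [0,0,0]},
  {"slide": [-1.4,4.3,0],"twist": [0,0,0]},
  {"slide": [-1.4,4.3,0],"twist": [0,0,0]},
  {"slide": [-1.4,4.3,0],"twist": [0,0,0]},
  {"slide": [-1.4,4.3,0],"twist": [0,0,0]},
  {"slide": [-1.4,4.3,0],"twist": [0,0,0]},
  {"slide": [-1.4,4.3,-1],"twist": [0,0,0]},
  {"slide": [-1.4,4.3,-1.5],"twist": [0,0,0]},
  {"slide": [-1.4,4.3,-1.5],"twist": [0,0,0]},
])

```text
time: 26.7
position: [0.4376, 0.3329, 0.2338]
orientation: [0.288, 0.957, -0.006, -0.018]
ft_force: [0.4, -0.2, 0.1]
gripper_width: 0.0399
```

Run:
```python
from h import *
need([.426,.388,.15],1.0)
```

```text
t 26.7 pos [0.4376 0.3329 0.2338] slide cm [-1.16  5.51 -8.38] twist [ 0.08 -2.16  0.79] w 0.0399 F [ 0.4 -0.2  0.1] q6 [ 0.54  0.11  1.34  0.02  1.72 -0.45]
```

>>> send_rows([
  {"slide": [-0.4,2,-1],"twist": [0,-0.8,0.3]},
  {"slide": [-0.3,1.5,-2],"twist": [0,-0.6,0.2]},
  {"slide": [-0.2,0.8,-2],"twist": [0,-0.3,0]},
  {"slide": [0,0,-2],"twist": [0,0,0]},
  {"slide": [0,0,-1],"twist": [0,0,0]},
  {"slide": [0,0,0],"twist": [0,0,0]},
  {"slide": [0,0,0],"twist": [0,0,0]},
])

```text
time: 27.4
position: [0.4167, 0.3794, 0.1335]
orientation: [0.278, 0.96, -0.012, -0.013]
ft_force: [0.1, 0.7, 0.1]
gripper_width: 0.0398
```

Run:
```python
from h import *
need([.426,.388,.1],1.0)
im,c=snap('wrist','w31');feet(im,c)
need([.426,.388,.1],1.0)
```

```text
t 27.4 pos [0.4167 0.3794 0.1335] slide cm [ 0.93  0.86 -3.35] twist [ 0.93 -1.79 -0.39] w 0.0398 F [0.1 0.7 0.1] q6 [ 0.63  0.18  1.46  0.01  1.53 -0.37]
foot xy [0.426  0.3882] dia mm 29.6 cost 1.54 px [303. 206.] n 1026
t 27.45 pos [0.4168 0.3794 0.1336] slide cm [ 0.92  0.86 -3.36] twist [ 0.92 -1.78 -0.38] w 0.04 F [-0.2 -0.2 -0.1] q6 [ 0.63  0.18  1.46  0.01  1.53 -0.37]
```

View pics/w31.png

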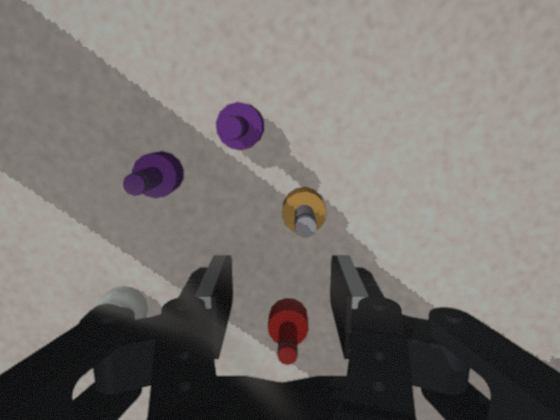

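>>> send_rows([
  {"slide": [0.5,0.4,-0.5],"twist": [0.5,-1,-0.2]},
  {"slide": [0.3,0.4,-1],"twist": [0.3,-0.7,-0.1]},
  {"slide": [0,0.1,-1.2],"twist": [0.1,0,0]},
  {"slide": [-0.1,0,-1.2],"twist": [0,0,0]},
  {"slide": [-0.1,0,-1.2],"twist": [0,0.2,0]},
  {"slide": [0,0,-0.5],"twist": [0,0,0]},
  {"slide": [0,0,0],"twist": [0,0,0]},
])

```text
time: 28.15
position: [0.4265, 0.3894, 0.0783]
orientation: [0.282, 0.959, 0.004, 0.002]
ft_force: [0.3, -0.0, -0.5]
gripper_width: 0.0399
```

Run:
```python
from h import *
need([.426,.3882,.028],1.0)
im,c=snap('wrist','w32');feet(im,c)
need([.426,.3882,.028],1.0)
```

```text
t 28.15 pos [0.4265 0.3894 0.0783] slide cm [-0.05 -0.12 -5.03] twist [-0.37  0.29  0.1 ] w 0.0399 F [ 0.3 -0.  -0.5] q6 [ 0.64  0.22  1.53  0.    1.38 -0.36]
foot xy [0.4259 0.3884] dia mm 29.5 cost 3.3 px [278. 221.] n 1667
t 28.2 pos [0.4266 0.3894 0.0786] slide cm [-0.06 -0.12 -5.06] twist [-0.38  0.3   0.1 ] w 0.04 F [ 0.7 -0.3 -0.8] q6 [ 0.64  0.22  1.53  0.    1.39 -0.36]
```

View pics/w32.png

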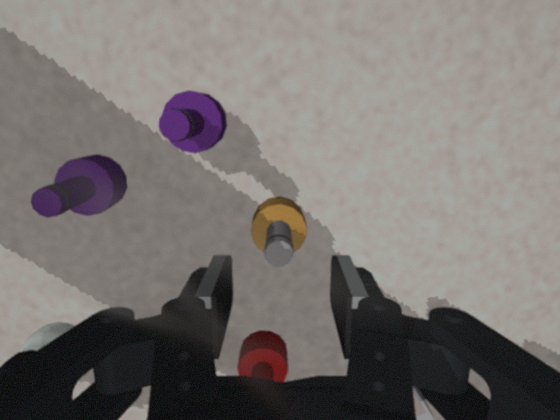

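>>> send_rows([
  {"slide": [-0.1,-0.1,-1],"twist": [-0.2,0.2,0]},
  {"slide": [-0.1,-0.1,-1],"twist": [-0.1,0.1,0]},
  {"slide": [-0.1,-0.1,-1],"twist": [0,0.1,0]},
  {"slide": [0,0,-0.6],"twist": [0,0,0]},
  {"slide": [0,0,0],"twist": [0,0,0]},
])

```text
time: 28.7
position: [0.4236, 0.3863, 0.0402]
orientation: [0.282, 0.959, 0.001, -0.001]
ft_force: [-0.3, 0.4, 0.8]
gripper_width: 0.0403
```

Run:
```python
from h import *
need([.426,.3882,.028],1.0)
```

```text
t 28.7 pos [0.4236 0.3863 0.0402] slide cm [ 0.24  0.19 -1.22] twist [-0.1  -0.07  0.1 ] w 0.0403 F [-0.3  0.4  0.8] q6 [ 0.64  0.25  1.57  0.    1.32 -0.36]
```

>>> send_rows([
  {"slide": [0.2,0.2,-0.5],"twist": [0,0,0]},
  {"slide": [0.1,0.1,-0.5],"twist": [0,0,0]},
  {"slide": [0,0,-0.2],"twist": [0,0,0]},
  {"slide": [0,0,0],"twist": [0,0,0]},
])

```text
time: 29.1
position: [0.4273, 0.39, 0.0275]
orientation: [0.282, 0.959, 0.001, -0.001]
ft_force: [-0.9, 0.7, 0.6]
gripper_width: 0.0398
```

Run:
```python
from h import *
need([.426,.3882,.028],1.0)
```

```text
t 29.1 pos [0.4273 0.39   0.0275] slide cm [-0.13 -0.18  0.05] twist [-0.14 -0.02  0.1 ] w 0.0398 F [-0.9  0.7  0.6] q6 [ 0.64  0.27  1.57  0.    1.29 -0.36]
```

>>> send_rows([
  {"slide": [-0.1,-0.15,0],"twist": [0,0,0]},
  {"slide": [0,0,0],"twist": [0,0,0]},
  {"slide": [0,0,0],"twist": [0,0,0]},
  {"slide": [0,0,0],"twist": [0,0,0]},
  {"slide": [0,0,0],"twist": [0,0,0]},
  {"slide": [0,0,0],"twist": [0,0,0]},
  {"slide": [0,0,0],"twist": [0,0,0]},
], hand=0.5)

```text
time: 29.8
position: [0.4265, 0.3886, 0.0284]
orientation: [0.282, 0.959, 0.002, -0.0]
ft_force: [-0.3, -0.2, -0.6]
gripper_width: 0.0121
```

Run:
```python
from h import *
need([.426,.3882,.028],1.0)
```

```text
t 29.8 pos [0.4265 0.3886 0.0284] slide cm [-0.05 -0.04 -0.04] twist [-0.19  0.05  0.1 ] w 0.0121 F [-0.3 -0.2 -0.6] q6 [ 0.64  0.27  1.58  0.    1.29 -0.36]
```

>>> send_rows([
  {"slide": [0,0,2],"twist": [0,0,0]},
  {"slide": [0,0,4],"twist": [0,0,0]},
  {"slide": [0,0,5],"twist": [0,0,0]},
  {"slide": [0,0,5],"twist": [0,0,0]},
  {"slide": [0,0,5],"twist": [0,0,0]},
  {"slide": [0,0,4],"twist": [0,0,0]},
  {"slide": [0.5,-2,2],"twist": [0,0,0]},
  {"slide": [1.5,-4,0],"twist": [0,0,0]},
  {"slide": [1.5,-4.3,0],"twist": [0,0,0]},
  {"slide": [1.5,-4.3,0],"twist": [0,0,0]},
])

```text
time: 30.8
position: [0.4708, 0.2398, 0.3072]
orientation: [0.277, 0.961, 0.001, -0.0]
ft_force: [0.6, 0.2, 0.7]
gripper_width: 0.0121
```

Run:
```python
from h import *
need([.5905,-.102,.26],1.0)
im,c=snap('wrist','w33')
inhand(im,c,.028)
```

```text
t 30.8 pos [0.4708 0.2398 0.3072] slide cm [ 11.97 -34.18  -4.72] twist [-0.11 -0.02 -0.59] w 0.0121 F [0.6 0.2 0.7] q6 [ 0.36  0.04  1.28  0.    1.83 -0.65]
brass box [ 250  221   67   43 1626]
-0.006 toprow 230.3 cols 244.9 317.9
-0.004 toprow 226.3 cols 244.8 318.0
-0.002 toprow 222.3 cols 244.7 318.1
0 toprow 218.3 cols 244.6 318.2
0.002 toprow 214.2 cols 244.5 318.3
0.004 toprow 210.2 cols 244.4 318.5
0.006 toprow 206.1 cols 244.3 318.6
```

View pics/w33.png

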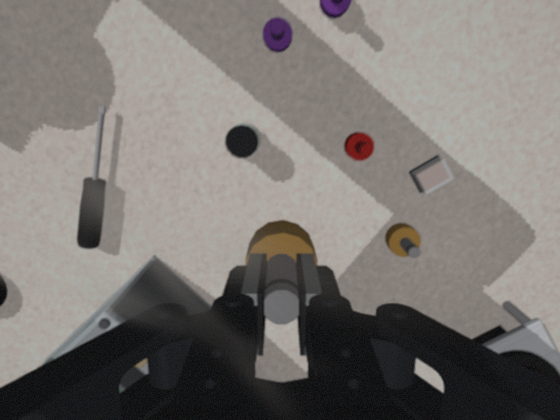

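Gripped with the same in-hand offset as before. On to the bore.

>>> send_rows([
  {"slide": [1.5,-4.2,0],"twist": [0,0,0]},
  {"slide": [1.5,-4.2,0],"twist": [0,0,0]},
  {"slide": [1.5,-4.2,0],"twist": [0,0,0]},
  {"slide": [1.5,-4.2,0],"twist": [0,0,0]},
  {"slide": [1.5,-4.2,0],"twist": [0,0,0]},
  {"slide": [1.5,-4.2,0],"twist": [0,0,0]},
  {"slide": [1.3,-3.8,0],"twist": [0,0,0]},
  {"slide": [0.6,-2,0],"twist": [0,0,0]},
  {"slide": [0,0,-1],"twist": [0,0,0]},
  {"slide": [0,0,0],"twist": [0,0,0]},
])

```text
time: 31.85
position: [0.5833, -0.0884, 0.2945]
orientation: [0.283, 0.959, -0.001, 0.0]
ft_force: [0.6, 1.8, -0.5]
gripper_width: 0.012
```

Run:
```python
from h import *
need([.5906,-.1024,.17],1.0)
```

```text
t 31.85 pos [ 0.5833 -0.0884  0.2945] slide cm [  0.73  -1.4  -12.45] twist [0.12 0.01 0.18] w 0.012 F [ 0.6  1.8 -0.5] q6 [-0.25  0.17  1.15 -0.    1.82 -1.24]
```

>>> send_rows([
  {"slide": [0.5,-1,-1],"twist": [0,0,0]},
  {"slide": [0.1,-0.5,-1.5],"twist": [0,0,0]},
  {"slide": [-0.1,0,-1.8],"twist": [0,0.1,0]},
  {"slide": [-0.1,0,-1.8],"twist": [0,0.1,0]},
  {"slide": [0,0,-1.5],"twist": [0,0,0]},
  {"slide": [0,0,-0.8],"twist": [0,0,0]},
  {"slide": [0,0,0],"twist": [0,0,0]},
  {"slide": [0,0,0],"twist": [0,0,0]},
])

```text
time: 32.65
position: [0.5855, -0.098, 0.2016]
orientation: [0.279, 0.96, -0.001, -0.004]
ft_force: [-0.5, -0.1, -0.4]
gripper_width: 0.012
```

Run:
```python
from h import *
need([.5906,-.1024,.17],1.0)
```

```text
t 32.65 pos [ 0.5855 -0.098   0.2016] slide cm [ 0.51 -0.44 -3.16] twist [-0.02 -0.43 -0.36] w 0.012 F [-0.5 -0.1 -0.4] q6 [-0.26  0.2   1.31 -0.    1.65 -1.27]
```

>>> send_rows([
  {"slide": [0.3,-0.3,-0.7],"twist": [0,-0.2,-0.2]},
  {"slide": [0.2,-0.2,-0.7],"twist": [0,-0.2,-0.1]},
  {"slide": [0,0,-0.7],"twist": [0,0,0]},
  {"slide": [0,0,-0.4],"twist": [0,0,0]},
  {"slide": [0,0,0],"twist": [0,0,0]},
])

```text
time: 33.15
position: [0.5922, -0.1037, 0.1769]
orientation: [0.281, 0.96, 0.0, 0.002]
ft_force: [0.0, 0.7, -0.2]
gripper_width: 0.0119
```

Run:
```python
from h import *
need([.5906,-.1024,.17],1.0)
im,c=snap('wrist','w34')
need([.5906,-.1024,.17],1.0)
```

```text
t 33.15 pos [ 0.5922 -0.1037  0.1769] slide cm [-0.16  0.13 -0.69] twist [ 0.06  0.26 -0.04] w 0.0119 F [ 0.   0.7 -0.2] q6 [-0.27  0.21  1.34  0.    1.59 -1.27]
t 33.2 pos [ 0.5923 -0.1037  0.1772] slide cm [-0.17  0.13 -0.72] twist [ 0.07  0.28 -0.04] w 0.0122 F [-0.3  0.2 -0. ] q6 [-0.27  0.21  1.33  0.    1.59 -1.27]
```

View pics/w34.png

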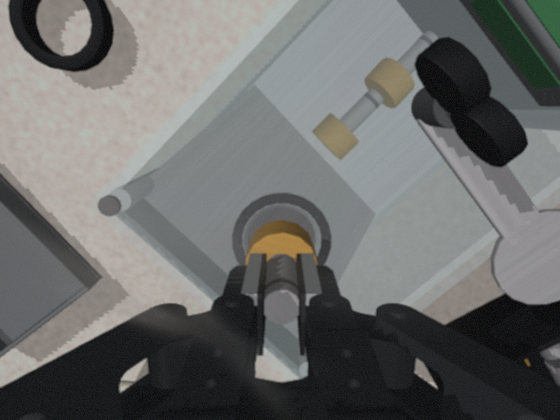

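>>> send_rows([
  {"slide": [-0.1,0.1,-0.4],"twist": [0,0.2,0]},
  {"slide": [0,0,-0.4],"twist": [0,0,0]},
  {"slide": [0,0,0],"twist": [0,0,0]},
])

```text
time: 33.5
position: [0.5915, -0.1027, 0.1693]
orientation: [0.281, 0.96, -0.0, 0.001]
ft_force: [-0.3, -0.3, 0.3]
gripper_width: 0.012
```

Run:
```python
from h import *
need([.5908,-.1024,.16],1.0)
```

```text
t 33.5 pos [ 0.5915 -0.1027  0.1693] slide cm [-0.07  0.03 -0.93] twist [ 0.08  0.13 -0.05] w 0.012 F [-0.3 -0.3  0.3] q6 [-0.27  0.22  1.35 -0.    1.58 -1.27]
```

>>> send_rows([
  {"slide": [-0.05,0,-0.5],"twist": [0,0,0]},
  {"slide": [0,0,-0.4],"twist": [0,0,0]},
  {"slide": [0,0,-0.2],"twist": [0,0,0]},
])

```text
time: 33.8
position: [0.5912, -0.1027, 0.1579]
orientation: [0.281, 0.96, -0.0, 0.002]
ft_force: [0.8, 0.7, -0.1]
gripper_width: 0.0117
```

Run:
```python
from h import *
need([.5908,-.1024,.16],1.0)
```

```text
t 33.8 pos [ 0.5912 -0.1027  0.1579] slide cm [-0.04  0.03  0.21] twist [ 0.09  0.19 -0.05] w 0.0117 F [ 0.8  0.7 -0.1] q6 [-0.27  0.22  1.37 -0.    1.55 -1.27]
```

No force, 10 mm deep in the bore, so it fits. Release.

>>> send_rows([
  {"slide": [0,0,0],"twist": [0,0,0]},
  {"slide": [0,0,0],"twist": [0,0,0]},
  {"slide": [0,0,0],"twist": [0,0,0]},
  {"slide": [0,0,2],"twist": [0,0,0]},
  {"slide": [0,0,4],"twist": [0,0,0]},
  {"slide": [0,0,4],"twist": [0,0,0]},
  {"slide": [0,0,4],"twist": [0,0,0]},
  {"slide": [0,0,0],"twist": [0,0,0]},
], hand=4)

```text
time: 34.6
position: [0.5888, -0.1021, 0.3013]
orientation: [0.281, 0.96, -0.0, -0.0]
ft_force: [0.6, -1.1, -0.1]
gripper_width: 0.0399
```

Run:
```python
from h import *
need([.590,-.102,.160],1.0)
im,c=snap('wrist','w35')
im,c=snap('side','s35'); feet(im,c)
cv2.imwrite('pics/s35c.png',cv2.resize(im[160:400,140:370],None,fx=2.5,fy=2.5))
```

```text
t 34.6 pos [ 0.5888 -0.1021  0.3013] slide cm [  0.12   0.01 -14.13] twist [ 0.04 -0.02 -0.05] w 0.0399 F [ 0.6 -1.1 -0.1] q6 [-0.27  0.19  1.11 -0.    1.83 -1.27]
foot xy [ 0.9754 -0.2674] dia mm 160.0 cost 73.44 px [255. 170.] n 388
foot xy [0.9751 0.1702] dia mm 140.7 cost 50.3 px [145. 215.] n 474
foot xy [0.9896 0.4097] dia mm 115.1 cost 74.6 px [ 56. 250.] n 440
foot xy [0.6259 0.3206] dia mm 35.3 cost 0.25 px [164. 296.] n 226
foot xy [0.5532 0.6317] dia mm 8.2 cost 3.17 px [ 24. 407.] n 87
```

View pics/w35.png

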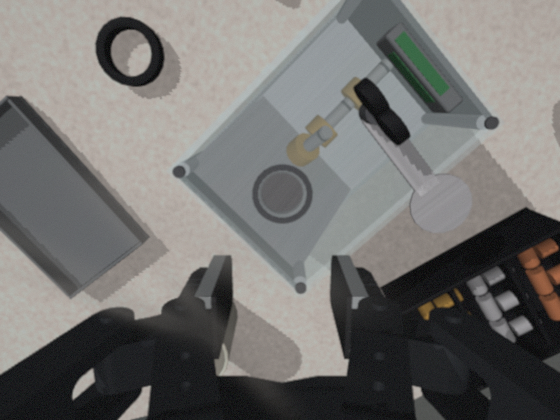

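View pics/s35.png

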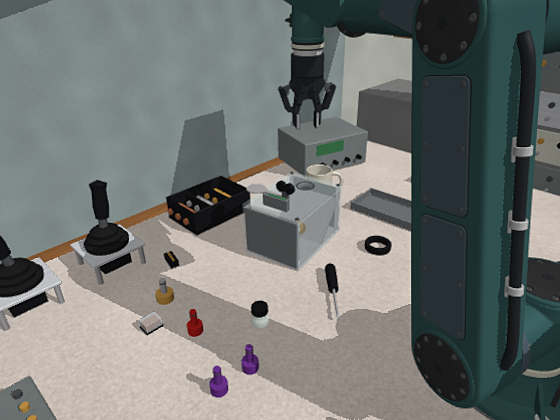

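Run:
```python
from h import *
imw,cw=snap('wrist','w36'); ims,cs=snap('side','s36')
cv2.imwrite('pics/s36c.png',cv2.resize(ims[165:285,235:355],None,fx=5,fy=5,interpolation=cv2.INTER_CUBIC))
cv2.imwrite('pics/w36c.png',cv2.resize(imw[50:230,210:450],None,fx=3,fy=3,interpolation=cv2.INTER_CUBIC))
for n,c in (('wrist',cw),('side',cs)):
  vision.read_camera(n)
  for d in vision.tip_of('stud1',n)[:6]:
    p=w(c,d['position']); print(n,round(d['score'],2),p,proj(c,p)[0].round())
```

```text
side 0.65 [0.3486 0.3086 0.0017] [252. 365.]
side 0.63 [ 0.4947  0.3342 -0.0029] [194. 333.]
side 0.61 [0.6276 0.3221 0.001 ] [164. 298.]
```

View pics/s36c.png

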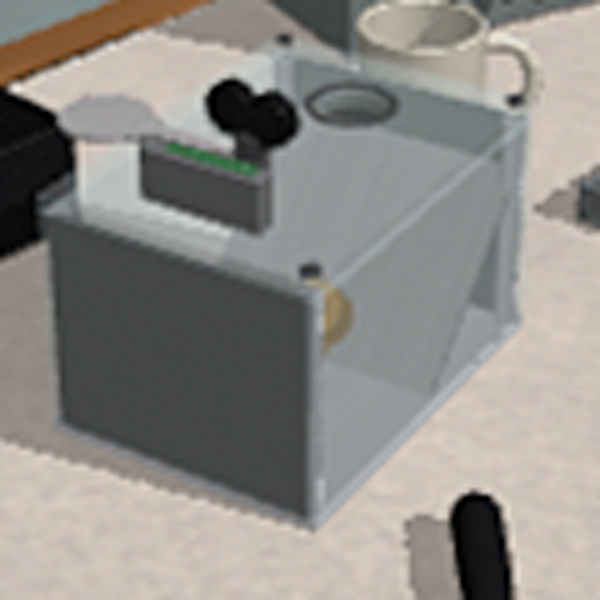

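View pics/w36c.png

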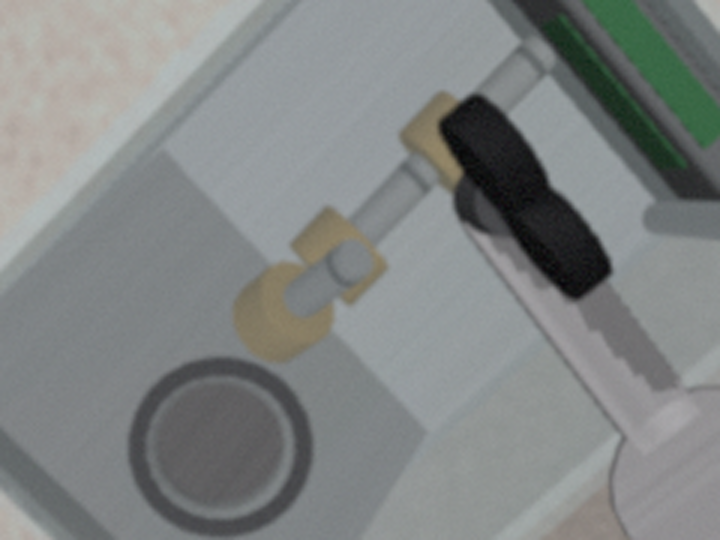

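Run:
```python
from h import *
cw=cam('wrist'); cs=cam('side')
for z in (.02,.03,.04,.05,.06,.07,.08,.09):
    p=ray(cw,[[301,157]],z)[0]
    R2=np.array([[np.cos(.2),np.sin(.2)],[-np.sin(.2),np.cos(.2)]])
    g=R2@(p[:2]-np.array([.5802,-.0495]))
    print(z,p,'gauge',g.round(3),'side px',proj(cs,p)[0].round(1))
```

```text
0.02 [ 0.5809 -0.0743  0.02  ] gauge [-0.004 -0.024] side px [299.9 229.4]
0.03 [ 0.5797 -0.0741  0.03  ] gauge [-0.005 -0.024] side px [300.2 226.5]
0.04 [ 0.5786 -0.0739  0.04  ] gauge [-0.006 -0.024] side px [300.5 223.5]
0.05 [ 0.5774 -0.0737  0.05  ] gauge [-0.008 -0.023] side px [300.8 220.5]
0.06 [ 0.5763 -0.0735  0.06  ] gauge [-0.009 -0.023] side px [301.  217.5]
0.07 [ 0.5751 -0.0733  0.07  ] gauge [-0.01  -0.022] side px [301.3 214.4]
0.08 [ 0.5739 -0.0731  0.08  ] gauge [-0.011 -0.022] side px [301.6 211.3]
0.09 [ 0.5728 -0.0729  0.09  ] gauge [-0.012 -0.021] side px [301.9 208.2]
```

The third stud leans on the second one's foot. Triangulated, its underside is about 30 mm up, well under 90 mm. Now the large stud at (0.626,0.320).

>>> send_rows([
  {"slide": [0,4,0],"twist": [0,0,0]},
  {"slide": [0.4,4.3,0],"twist": [0,0,0]},
  {"slide": [0.4,4.3,0],"twist": [0,0,0]},
  {"slide": [0.4,4.3,0],"twist": [0,0,0]},
  {"slide": [0.4,4.3,0],"twist": [0,0,0]},
  {"slide": [0.4,4.3,0],"twist": [0,0,0]},
  {"slide": [0.4,4.3,0],"twist": [0,0,0]},
  {"slide": [0.4,4.3,-1],"twist": [0,0,0]},
  {"slide": [0.4,4,-1.5],"twist": [0,0,0]},
  {"slide": [0.4,2,-1.5],"twist": [0,0,0]},
])

```text
time: 36.0
position: [0.6195, 0.3108, 0.2419]
orientation: [0.286, 0.958, -0.003, -0.014]
ft_force: [-0.5, -0.6, -0.2]
gripper_width: 0.0399
```

>>> send_rows([
  {"slide": [0,0,-1],"twist": [0,0,0]},
  {"slide": [0,0,-2],"twist": [0,0,0]},
  {"slide": [0,0,-2],"twist": [0,0,0]},
  {"slide": [0,0,-2],"twist": [0,0,0]},
  {"slide": [0,0,0],"twist": [0,0,0]},
])

```text
time: 36.5
position: [0.6164, 0.3106, 0.1609]
orientation: [0.284, 0.959, -0.007, -0.019]
ft_force: [0.1, 0.1, -1.1]
gripper_width: 0.0402
```

Run:
```python
from h import *
need([.626,.3205,.1],1.0)
im,c=snap('wrist','w37');feet(im,c)
need([.626,.3205,.1],1.0)
```

```text
t 36.5 pos [0.6164 0.3106 0.1609] slide cm [ 0.96  0.99 -6.09] twist [ 0.2  -2.27  0.3 ] w 0.0402 F [ 0.1  0.1 -1.1] q6 [ 0.38  0.45  1.06  0.01  1.67 -0.61]
foot xy [0.6266 0.32  ] dia mm 37.0 cost 0.18 px [302. 202.] n 1426
foot xy [0.7478 0.2295] dia mm 9.9 cost 10.47 px [290. 368.] n 163
t 36.55 pos [0.6172 0.3108 0.163 ] slide cm [ 0.88  0.97 -6.3 ] twist [ 0.14 -2.11  0.31] w 0.0397 F [ 0.3  0.3 -0.9] q6 [ 0.38  0.45  1.06  0.01  1.67 -0.61]
```

View pics/w37.png

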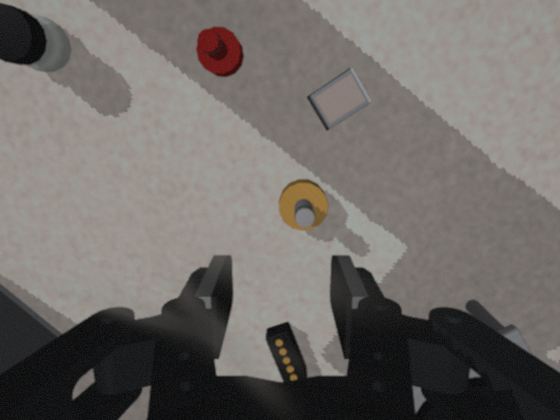

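>>> send_rows([
  {"slide": [0.5,0.5,-0.5],"twist": [0.1,-1.1,0.2]},
  {"slide": [0.4,0.4,-1],"twist": [0,-0.9,0.1]},
  {"slide": [0,0.1,-1.5],"twist": [0,0,0]},
  {"slide": [0,0,-1.5],"twist": [0,0,0]},
  {"slide": [0,0,-1.2],"twist": [0,0,0]},
  {"slide": [0,0,-0.6],"twist": [0,0,0]},
  {"slide": [0,0,0],"twist": [0,0,0]},
])

```text
time: 37.25
position: [0.6296, 0.3201, 0.102]
orientation: [0.283, 0.959, 0.003, 0.004]
ft_force: [0.1, -1.3, 0.1]
gripper_width: 0.0398
```

Run:
```python
from h import *
need([.6265,.3202,.028],1.0)
im,c=snap('wrist','w38');feet(im,c)
need([.6265,.3202,.028],1.0)
```

```text
t 37.25 pos [0.6296 0.3201 0.102 ] slide cm [-0.31  0.01 -7.4 ] twist [-0.16  0.58  0.14] w 0.0398 F [ 0.1 -1.3  0.1] q6 [ 0.39  0.48  1.14 -0.    1.51 -0.61]
foot xy [0.6265 0.3201] dia mm 37.0 cost 0.49 px [278. 205.] n 2171
t 37.3 pos [0.6298 0.3201 0.1025] slide cm [-0.33  0.01 -7.45] twist [-0.17  0.61  0.14] w 0.0401 F [ 0.2  0.  -1. ] q6 [ 0.39  0.48  1.14 -0.    1.51 -0.61]
```

View pics/w38.png

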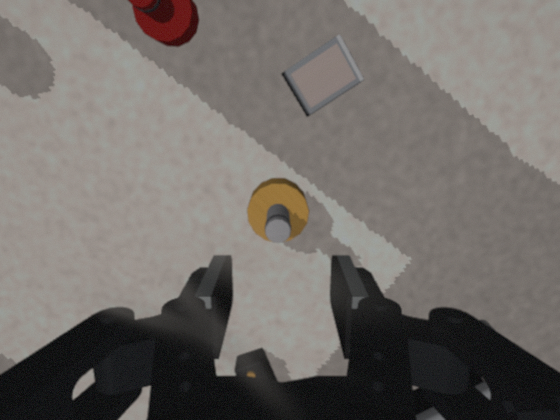

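>>> send_rows([
  {"slide": [-0.2,0,-1],"twist": [-0.1,0.3,0.1]},
  {"slide": [-0.2,0,-1.2],"twist": [-0.1,0.3,0]},
  {"slide": [-0.1,0,-1.2],"twist": [0,0.1,0]},
  {"slide": [0,0,-1.2],"twist": [0,0,0]},
  {"slide": [0,0,-0.8],"twist": [0,0,0]},
  {"slide": [0,0,-0.3],"twist": [0,0,0]},
  {"slide": [0,0,0],"twist": [0,0,0]},
])

```text
time: 38.0
position: [0.6243, 0.32, 0.0407]
orientation: [0.282, 0.959, -0.001, -0.001]
ft_force: [-0.7, -0.1, 0.3]
gripper_width: 0.0399
```

Run:
```python
from h import *
need([.6265,.3202,.028],1.0)
```

```text
t 38.0 pos [0.6243 0.32   0.0407] slide cm [ 0.22  0.02 -1.27] twist [ 0.04 -0.12  0.03] w 0.0399 F [-0.7 -0.1  0.3] q6 [ 0.39  0.52  1.21  0.    1.42 -0.61]
```

>>> send_rows([
  {"slide": [0.1,0,-0.6],"twist": [0,0,0]},
  {"slide": [0.1,0,-0.4],"twist": [0,0,0]},
  {"slide": [0,0,0],"twist": [0,0,0]},
])

```text
time: 38.3
position: [0.6272, 0.3203, 0.031]
orientation: [0.282, 0.959, 0.0, -0.0]
ft_force: [-0.4, 0.2, 1.0]
gripper_width: 0.0403
```

Run:
```python
from h import *
need([.6265,.3202,.028],1.0)
```

```text
t 38.3 pos [0.6272 0.3203 0.031 ] slide cm [-0.07 -0.01 -0.3 ] twist [-0.01 -0.01  0.03] w 0.0403 F [-0.4  0.2  1. ] q6 [ 0.39  0.53  1.21  0.    1.4  -0.61]
```

>>> send_rows([
  {"slide": [0,0,-0.3],"twist": [0,0,0]},
  {"slide": [0,0,0],"twist": [0,0,0]},
  {"slide": [0,0,0],"twist": [0,0,0]},
  {"slide": [0,0,0],"twist": [0,0,0]},
  {"slide": [0,0,0],"twist": [0,0,0]},
  {"slide": [0,0,0],"twist": [0,0,0]},
  {"slide": [0,0,0],"twist": [0,0,0]},
], hand=0.5)

```text
time: 39.0
position: [0.6276, 0.3204, 0.0285]
orientation: [0.282, 0.959, 0.0, 0.0]
ft_force: [0.8, 0.1, -0.7]
gripper_width: 0.0115
```

Run:
```python
from h import *
need([.6265,.3202,.028],1.0)
```

```text
t 39.0 pos [0.6276 0.3204 0.0285] slide cm [-0.11 -0.02 -0.05] twist [-0.03  0.06  0.04] w 0.0115 F [ 0.8  0.1 -0.7] q6 [ 0.39  0.53  1.21  0.    1.39 -0.61]
```

>>> send_rows([
  {"slide": [0,0,2],"twist": [0,0,0]},
  {"slide": [0,0,4],"twist": [0,0,0]},
  {"slide": [0,0,5],"twist": [0,0,0]},
  {"slide": [0,0,5],"twist": [0,0,0]},
  {"slide": [0,0,5],"twist": [0,0,0]},
  {"slide": [0,0,4],"twist": [0,0,0]},
  {"slide": [0,-2,2],"twist": [0,0,0]},
  {"slide": [-0.3,-4,0],"twist": [0,0,0]},
  {"slide": [-0.4,-4.3,0],"twist": [0,0,0]},
  {"slide": [-0.4,-4.3,0],"twist": [0,0,0]},
])

```text
time: 40.0
position: [0.6099, 0.1745, 0.3062]
orientation: [0.276, 0.961, -0.0, -0.0]
ft_force: [1.3, 0.2, -0.6]
gripper_width: 0.0118
```

Run:
```python
from h import *
need([.5905,-.102,.26],1.0)
im,c=snap('wrist','w39')
inhand(im,c,.029,.0195)
```

```text
t 40.0 pos [0.6099 0.1745 0.3062] slide cm [ -1.94 -27.65  -4.62] twist [ 0.   -0.05 -0.6 ] w 0.0118 F [ 1.3  0.2 -0.6] q6 [ 0.19  0.28  1.    0.    1.86 -0.82]
brass box [ 237  213   88   53 2875]
-0.006 toprow 222.7 cols 237.2 325.6
-0.004 toprow 218.7 cols 237.1 325.7
-0.002 toprow 214.7 cols 236.9 325.9
0 toprow 210.6 cols 236.8 326.0
0.002 toprow 206.5 cols 236.7 326.2
0.004 toprow 202.5 cols 236.5 326.3
0.006 toprow 198.3 cols 236.4 326.4
```

View pics/w39.png

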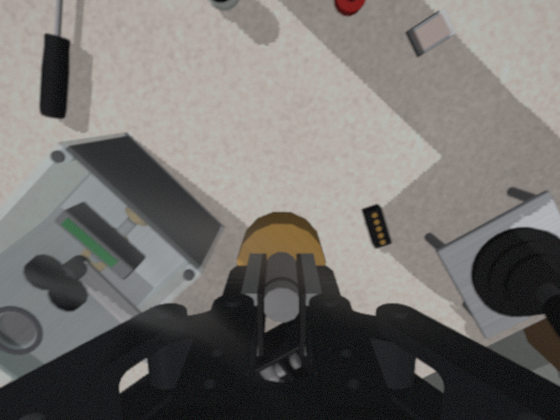

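The columns, 237–325, match a 39 mm foot. I'll still try it on the bore.

>>> send_rows([
  {"slide": [-0.3,-4.2,0],"twist": [0,0,0]},
  {"slide": [-0.3,-4.2,0],"twist": [0,0,0]},
  {"slide": [-0.3,-4.2,0],"twist": [0,0,0]},
  {"slide": [-0.3,-4.2,0],"twist": [0,0,0]},
  {"slide": [-0.3,-4.2,0],"twist": [0,0,0]},
  {"slide": [-0.3,-4.2,0],"twist": [0,0,0]},
  {"slide": [0,-2.2,0],"twist": [0,0,0]},
  {"slide": [0,-0.5,-1],"twist": [0,0,0]},
  {"slide": [0,0,0],"twist": [0,0,0]},
])

```text
time: 40.95
position: [0.5886, -0.1231, 0.297]
orientation: [0.282, 0.959, -0.003, 0.002]
ft_force: [-0.3, 0.8, -2.1]
gripper_width: 0.0119
```

Run:
```python
from h import *
need([.5908,-.1024,.18],1.0)
```

```text
t 40.95 pos [ 0.5886 -0.1231  0.297 ] slide cm [  0.22   2.07 -11.7 ] twist [0.33 0.1  0.09] w 0.0119 F [-0.3  0.8 -2.1] q6 [-0.3   0.2   1.12 -0.01  1.82 -1.3 ]
```

>>> send_rows([
  {"slide": [0.1,1.2,-0.5],"twist": [0.2,0.1,0]},
  {"slide": [0.1,0.6,-1.5],"twist": [0.1,0,0]},
  {"slide": [0,0,-1.8],"twist": [0,0,0]},
  {"slide": [-0.1,0,-1.8],"twist": [0,0.1,0]},
  {"slide": [-0.1,0,-1.8],"twist": [0,0.1,0]},
  {"slide": [0,0,-1],"twist": [0,0,0]},
  {"slide": [0,0,0],"twist": [0,0,0]},
])

```text
time: 41.65
position: [0.5893, -0.0867, 0.2088]
orientation: [0.274, 0.962, 0.003, -0.003]
ft_force: [-1.1, 0.5, -0.9]
gripper_width: 0.0121
```

Run:
```python
from h import *
need([.5908,-.1024,.172],1.0)
```

```text
t 41.65 pos [ 0.5893 -0.0867  0.2088] slide cm [ 0.15 -1.57 -3.68] twist [-0.44 -0.2  -0.92] w 0.0121 F [-1.1  0.5 -0.9] q6 [-0.24  0.2   1.29  0.01  1.66 -1.26]
```

>>> send_rows([
  {"slide": [0.1,-0.8,-0.6],"twist": [-0.2,-0.1,-0.4]},
  {"slide": [0,-0.5,-0.8],"twist": [-0.1,0,-0.3]},
  {"slide": [0,-0.1,-0.8],"twist": [0,0,0]},
  {"slide": [0,0,-0.5],"twist": [0,0,0]},
  {"slide": [0,0,0],"twist": [0,0,0]},
])

```text
time: 42.15
position: [0.5918, -0.1006, 0.1822]
orientation: [0.279, 0.96, 0.001, 0.001]
ft_force: [0.3, 1.3, -0.8]
gripper_width: 0.0117
```

Run:
```python
from h import *
need([.5908,-.1024,.172],1.0)
snap('wrist','w40')
need([.5908,-.1024,.172],1.0)
```

```text
t 42.15 pos [ 0.5918 -0.1006  0.1822] slide cm [-0.1  -0.18 -1.02] twist [-0.07  0.16 -0.25] w 0.0117 F [ 0.3  1.3 -0.8] q6 [-0.26  0.21  1.33  0.    1.6  -1.27]
t 42.2 pos [ 0.592  -0.1006  0.1826] slide cm [-0.12 -0.18 -1.06] twist [-0.06  0.19 -0.25] w 0.012 F [-0.   0.4 -0.4] q6 [-0.26  0.21  1.33  0.    1.6  -1.27]
```

View pics/w40.png

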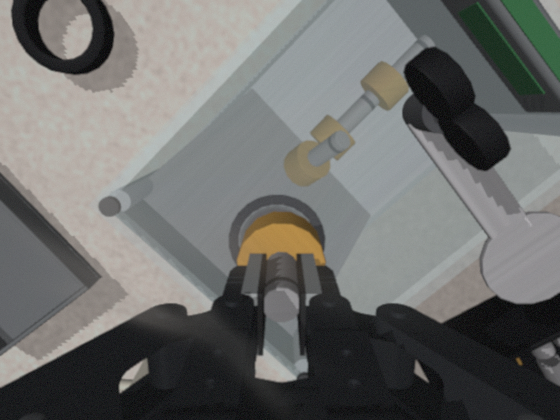

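Now lowering onto the mouth in small steps.

>>> send_rows([
  {"slide": [-0.1,-0.15,-0.5],"twist": [0,0.1,-0.2]},
  {"slide": [0,0,-0.4],"twist": [0,0,0]},
  {"slide": [0,0,0],"twist": [0,0,0]},
])

```text
time: 42.5
position: [0.5913, -0.1026, 0.1739]
orientation: [0.281, 0.96, 0.001, 0.001]
ft_force: [-0.5, 0.4, 0.0]
gripper_width: 0.0121
```

>>> send_rows([
  {"slide": [0,0,-0.2],"twist": [0,0,0]},
  {"slide": [0,0,-0.2],"twist": [0,0,0]},
])

```text
time: 42.7
position: [0.5915, -0.1026, 0.1701]
orientation: [0.281, 0.96, 0.001, 0.002]
ft_force: [0.4, 0.1, 0.5]
gripper_width: 0.0121
```

Run:
```python
from h import *
need([.5908,-.1024,.168],1.0)
```

```text
t 42.7 pos [ 0.5915 -0.1026  0.1701] slide cm [-0.07  0.02 -0.21] twist [-0.02  0.24 -0.01] w 0.0121 F [0.4 0.1 0.5] q6 [-0.27  0.21  1.35  0.    1.58 -1.27]
```

>>> send_rows([
  {"slide": [0,0,-0.2],"twist": [0,0,0]},
])

```text
time: 42.8
position: [0.5916, -0.1026, 0.1681]
orientation: [0.281, 0.96, 0.001, 0.002]
ft_force: [1.0, -0.2, -0.6]
gripper_width: 0.0119
```

>>> send_rows([
  {"slide": [0,0,-0.2],"twist": [0,0,0]},
])

```text
time: 42.9
position: [0.5921, -0.1028, 0.1679]
orientation: [0.281, 0.96, 0.001, 0.003]
ft_force: [-2.5, 1.0, 10.5]
gripper_width: 0.0118
```

>>> send_rows([
  {"slide": [0,0,-0.1],"twist": [0,0,0]},
])

```text
time: 43.0
position: [0.5925, -0.1028, 0.1681]
orientation: [0.281, 0.96, 0.001, 0.004]
ft_force: [-0.9, -0.2, 0.8]
gripper_width: 0.0121
```

Contact at 10 N with the underside at z≈0.14, so it doesn't fit. Into the tray.

>>> send_rows([
  {"slide": [0,0,2],"twist": [0,0,0]},
  {"slide": [0,0,4],"twist": [0,0,0]},
  {"slide": [0,0,2],"twist": [0,0,0]},
  {"slide": [-1.5,-3.5,0],"twist": [0,0,0]},
  {"slide": [-1.6,-3.7,0],"twist": [0,0,0]},
  {"slide": [-1.6,-3.7,0],"twist": [0,0,0]},
  {"slide": [-1.6,-3.7,0],"twist": [0,0,0]},
  {"slide": [-1.6,-3.7,0],"twist": [0,0,0]},
  {"slide": [-1.6,-3.7,0],"twist": [0,0,0]},
  {"slide": [0,0,0],"twist": [0,0,0]},
])

```text
time: 44.0
position: [0.493, -0.3278, 0.248]
orientation: [0.278, 0.961, 0.0, 0.003]
ft_force: [0.2, 0.3, -0.3]
gripper_width: 0.012
```

Run:
```python
from h import *
need([.477,-.357,.12],1.0)
im,c=snap('wrist','w41')
for d in vision.tip_of('tray','wrist')[:3]:
    p=w(c,d['position']); print(round(d['score'],2),p,proj(c,p)[0].round())
im,c=snap('top','t41')
for d in vision.tip_of('tray','top')[:3]:
    p=w(c,d['position']); print(round(d['score'],2),p,proj(c,p)[0].round())
need([.477,-.357,.12],1.0)
```

```text
t 44.0 pos [ 0.493  -0.3278  0.248 ] slide cm [ -1.6   -2.92 -12.8 ] twist [ 0.06  0.39 -0.4 ] w 0.012 F [ 0.2  0.3 -0.3] q6 [-0.68  0.17  1.24  0.    1.72 -1.69]
0.85 [ 0.4767 -0.3563  0.0005] [250. 174.]
0.94 [ 0.4746 -0.3548  0.0038] [409. 237.]
t 44.2 pos [ 0.4958 -0.3226  0.2486] slide cm [ -1.88  -3.44 -12.86] twist [-0.09  0.5  -0.82] w 0.0123 F [ 0.2  0.5 -0.9] q6 [-0.68  0.17  1.24  0.01  1.72 -1.69]
```

View pics/w41.png

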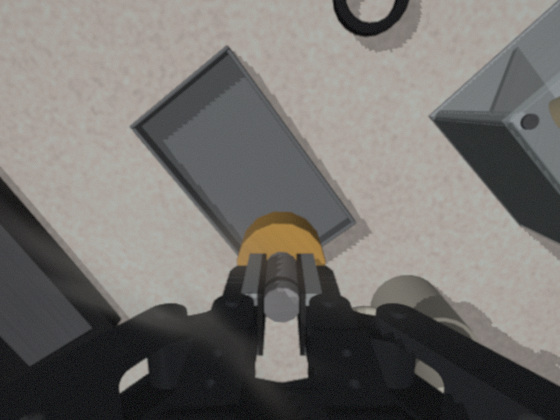

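View pics/t41.png

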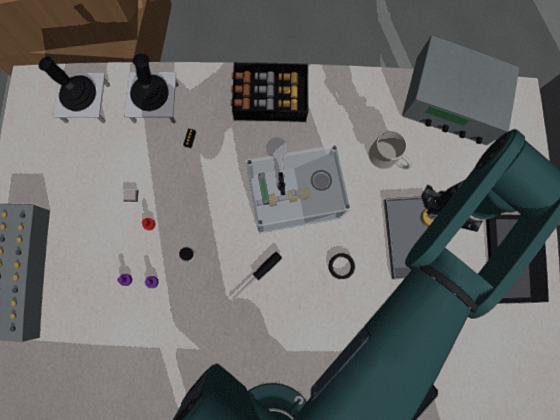

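>>> send_rows([
  {"slide": [-0.9,-1.7,-0.5],"twist": [0,0.2,-0.4]},
  {"slide": [-0.8,-1.5,-1.5],"twist": [0,0.2,-0.3]},
  {"slide": [-0.2,-0.4,-2],"twist": [0,0,0]},
  {"slide": [0,0,-2],"twist": [0,0,0]},
  {"slide": [0,0,-2],"twist": [0,0,0]},
  {"slide": [0,0,-2],"twist": [0,0,0]},
  {"slide": [0,0,-1.5],"twist": [0,0,0]},
  {"slide": [0,0,-0.5],"twist": [0,0,0]},
  {"slide": [0,0,0],"twist": [0,0,0]},
])

```text
time: 45.1
position: [0.4732, -0.3584, 0.1159]
orientation: [0.278, 0.961, 0.001, -0.003]
ft_force: [-0.6, -0.6, -1.1]
gripper_width: 0.0116
```

Run:
```python
from h import *
need([.477,-.357,.036],1.0)
```

```text
t 45.1 pos [ 0.4732 -0.3584  0.1159] slide cm [ 0.38  0.14 -7.99] twist [-0.25 -0.29 -0.44] w 0.0116 F [-0.6 -0.6 -1.1] q6 [-0.74  0.24  1.43 -0.    1.48 -1.75]
```

>>> send_rows([
  {"slide": [0.1,0,-1.5],"twist": [0,0,0]},
  {"slide": [0,0,-1.5],"twist": [0,0,0]},
  {"slide": [0,0,-1.5],"twist": [0,0,0]},
  {"slide": [0,0,-1.2],"twist": [0,0,0]},
  {"slide": [0,0,-0.5],"twist": [0,0,0]},
  {"slide": [0,0,0],"twist": [0,0,0]},
])

```text
time: 45.7
position: [0.4757, -0.36, 0.0521]
orientation: [0.278, 0.961, -0.0, -0.0]
ft_force: [-0.4, 1.0, -0.7]
gripper_width: 0.0118
```

Run:
```python
from h import *
need([.477,-.357,.036],1.0)
```

```text
t 45.7 pos [ 0.4757 -0.36    0.0521] slide cm [ 0.13  0.3  -1.61] twist [-0.   -0.04 -0.48] w 0.0118 F [-0.4  1.  -0.7] q6 [-0.74  0.29  1.5  -0.    1.35 -1.75]
```

>>> send_rows([
  {"slide": [0,0,-0.7],"twist": [0,0,0]},
  {"slide": [0,0,-0.5],"twist": [0,0,0]},
  {"slide": [0,0,0],"twist": [0,0,0]},
])

```text
time: 46.0
position: [0.4766, -0.3608, 0.0408]
orientation: [0.277, 0.961, -0.001, 0.001]
ft_force: [-0.0, 0.7, -1.1]
gripper_width: 0.0119
```

>>> send_rows([
  {"slide": [0,0,-0.2],"twist": [0,0,0]},
  {"slide": [0,0,-0.2],"twist": [0,0,0]},
])

```text
time: 46.2
position: [0.4771, -0.3613, 0.0375]
orientation: [0.277, 0.961, -0.001, 0.002]
ft_force: [0.8, -0.6, -0.2]
gripper_width: 0.0122
```

>>> send_rows([
  {"slide": [0,0,-0.2],"twist": [0,0,0]},
])

```text
time: 46.3
position: [0.4773, -0.3615, 0.0356]
orientation: [0.277, 0.961, -0.001, 0.002]
ft_force: [-0.3, -0.5, -0.3]
gripper_width: 0.012
```

>>> send_rows([
  {"slide": [0,0,-0.15],"twist": [0,0,0]},
])

```text
time: 46.4
position: [0.4773, -0.3615, 0.0341]
orientation: [0.277, 0.961, -0.001, 0.002]
ft_force: [0.3, 0.3, -0.5]
gripper_width: 0.0118
```

Close to the tray floor (about 1 mm). Release and rise.

>>> send_rows([
  {"slide": [0,0,0],"twist": [0,0,0]},
  {"slide": [0,0,0],"twist": [0,0,0]},
  {"slide": [0,0,0],"twist": [0,0,0]},
  {"slide": [0,0,1.5],"twist": [0,0,0]},
  {"slide": [0,0,3],"twist": [0,0,0]},
  {"slide": [0,0,5],"twist": [0,0,0]},
  {"slide": [0,0,5],"twist": [0,0,0]},
  {"slide": [0,0,5],"twist": [0,0,0]},
  {"slide": [0,0,5],"twist": [0,0,0]},
  {"slide": [0,0,0],"twist": [0,0,0]},
], hand=4)

```text
time: 47.4
position: [0.474, -0.3584, 0.2897]
orientation: [0.277, 0.961, -0.002, 0.004]
ft_force: [1.1, 0.2, -0.2]
gripper_width: 0.0397
```

Run:
```python
from h import *
need([.4,-.2,.3],1.0)
im,c=snap('wrist','w42'); feet(im,c)
im,c=snap('top','t42')
im,c=snap('side','s42')
```

```text
t 47.4 pos [ 0.474  -0.3584  0.2897] slide cm [-7.4  15.84  1.03] twist [ 0.36  0.35 -0.48] w 0.0397 F [ 1.1  0.2 -0.2] q6 [-0.74  0.18  1.16 -0.    1.8  -1.75]
foot xy [ 0.4772 -0.362 ] dia mm 37.8 cost 0.15 px [281. 170.] n 778
```

View pics/w42.png

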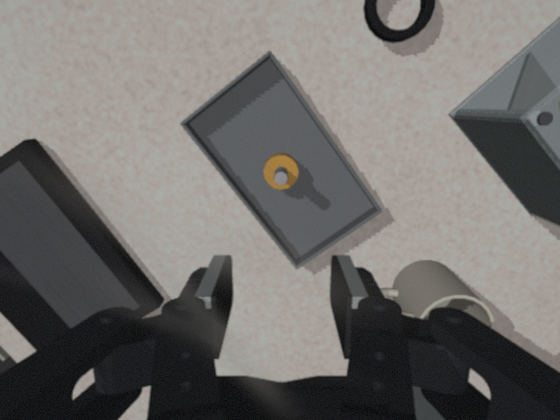

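View pics/t42.png

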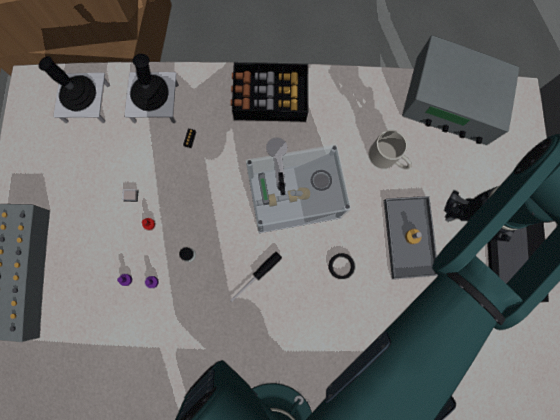

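View pics/s42.png

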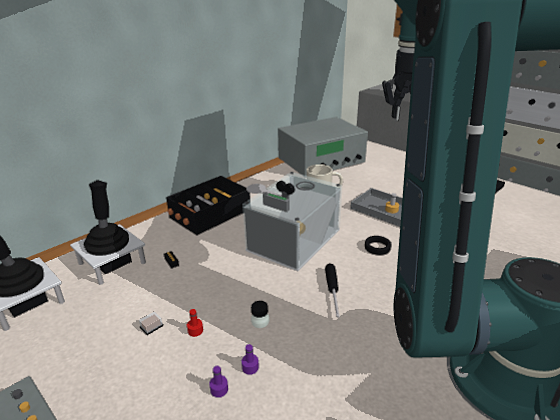

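No brass is left on the table, and the large stud stands in the grey tray. Back to the knob to shut it.

>>> send_rows([
  {"slide": [0.8,3,0.5],"twist": [0,0,5]},
  {"slide": [1.2,4,0],"twist": [0,0,5]},
  {"slide": [1.2,4,0],"twist": [0,0,5]},
  {"slide": [1.2,4,0],"twist": [0,0,5]},
  {"slide": [1.2,4,0],"twist": [0,0,5]},
  {"slide": [1.2,4,0],"twist": [0,0,5]},
  {"slide": [1.2,4,0],"twist": [0,0,5]},
  {"slide": [1,3,0],"twist": [0,0,4]},
  {"slide": [0.5,1.5,0],"twist": [0,0,1]},
  {"slide": [0,0,0],"twist": [0,0,0]},
], hand=2.4)

```text
time: 48.55
position: [0.5583, -0.027, 0.2555]
orientation: [-0.08, 0.996, 0.005, -0.029]
ft_force: [-0.3, -0.0, -0.1]
gripper_width: 0.0241
```

Run:
```python
from h import *
need([.573,-.01,.167],1.717)
im,c=snap('wrist','w43')
for t in ['wing_grip','display','bore']:
  for d in vision.tip_of(t,'wrist')[:2]:
    p=w(c,d['position']); print(t,round(d['score'],2),p,proj(c,p)[0].round())
need([.573,-.01,.167],1.717)
```

```text
t 48.55 pos [ 0.5583 -0.027   0.2555] slide cm [ 1.47  1.7  -8.85] twist [-0.37 -3.36 -0.85] w 0.0241 F [-0.3 -0.  -0.1] q6 [-0.15  0.15  1.26 -0.    1.8  -1.88]
wing_grip 0.57 [ 0.5723 -0.01    0.1814] [303. 255.]
display 0.88 [0.5672 0.0323 0.1434] [358. 240.]
display 0.15 [ 0.5904 -0.1045  0.1406] [165. 241.]
t 48.75 pos [ 0.5584 -0.0305  0.2573] slide cm [ 1.46  2.05 -9.03] twist [-0.28 -3.18 -0.53] w 0.0237 F [ 0.6 -0.7 -0.3] q6 [-0.15  0.15  1.26 -0.    1.8  -1.88]
```

View pics/w43.png

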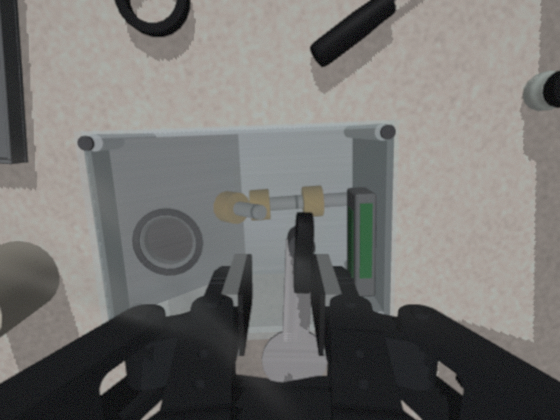

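>>> send_rows([
  {"slide": [0.8,1.1,0],"twist": [-0.1,-1.7,-0.3]},
  {"slide": [0.6,0.8,0],"twist": [-0.1,-1.4,-0.2]},
  {"slide": [0.1,0.2,-0.5],"twist": [0,0,0]},
  {"slide": [0,0,0],"twist": [0,0,0]},
  {"slide": [0,0,0],"twist": [0,0,0]},
])

```text
time: 49.25
position: [0.5742, -0.0111, 0.2526]
orientation: [-0.07, 0.998, 0.0, 0.002]
ft_force: [0.1, -0.4, 0.6]
gripper_width: 0.0238
```

Run:
```python
from h import *
need([.5725,-.01,.167],1.717)
im,c=snap('wrist','w44')
need([.5725,-.01,.167],1.717)
```

```text
t 49.25 pos [ 0.5742 -0.0111  0.2526] slide cm [-0.17  0.11 -8.56] twist [-0.05  0.26  0.36] w 0.0238 F [ 0.1 -0.4  0.6] q6 [-0.12  0.14  1.28  0.    1.73 -1.83]
t 49.3 pos [ 0.5741 -0.0111  0.2524] slide cm [-0.16  0.11 -8.54] twist [-0.05  0.24  0.36] w 0.024 F [-0.8 -0.2 -0.3] q6 [-0.12  0.14  1.28  0.    1.73 -1.83]
```

View pics/w44.png

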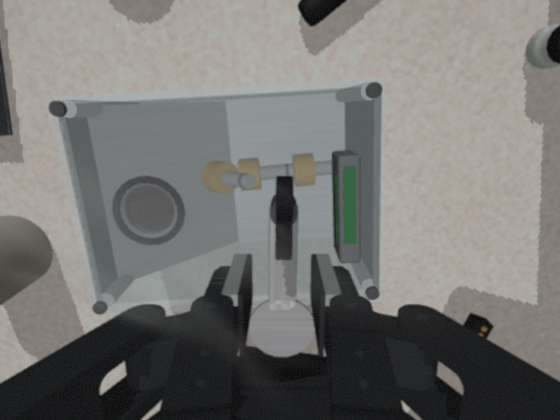

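>>> send_rows([
  {"slide": [-0.1,0.1,-1],"twist": [0,0.2,0.3]},
  {"slide": [-0.1,0.05,-1.2],"twist": [0,0.1,0]},
  {"slide": [-0.1,0,-1.2],"twist": [0,0.1,0]},
  {"slide": [0,0,-1],"twist": [0,0,0]},
  {"slide": [0,0,-0.5],"twist": [0,0,0]},
  {"slide": [0,0,0],"twist": [0,0,0]},
])

```text
time: 49.9
position: [0.5697, -0.0099, 0.197]
orientation: [-0.072, 0.997, 0.001, -0.004]
ft_force: [-0.3, 0.2, -0.6]
gripper_width: 0.024
```

Run:
```python
from h import *
need([.5725,-.01,.167],1.717)
im,c=snap('wrist','w45')
need([.5725,-.01,.167],1.717)
```

```text
t 49.9 pos [ 0.5697 -0.0099  0.197 ] slide cm [ 0.28 -0.01 -3.  ] twist [-0.06 -0.42  0.08] w 0.024 F [-0.3  0.2 -0.6] q6 [-0.12  0.15  1.37  0.    1.63 -1.83]
t 49.95 pos [ 0.5698 -0.0099  0.1974] slide cm [ 0.27 -0.01 -3.04] twist [-0.06 -0.39  0.07] w 0.0242 F [-0.4  0.1 -0.2] q6 [-0.12  0.15  1.37  0.    1.63 -1.83]
```

View pics/w45.png

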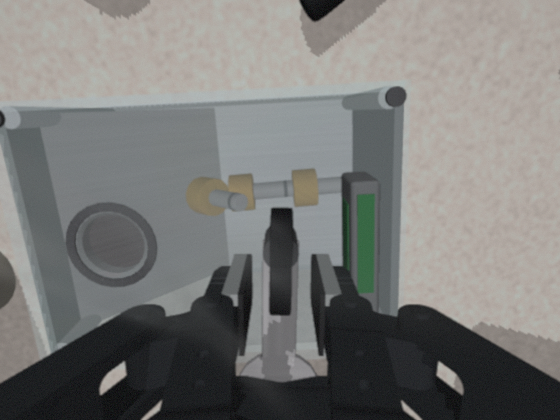

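>>> send_rows([
  {"slide": [0.1,0,-0.6],"twist": [0,-0.2,0]},
  {"slide": [0.1,0,-0.7],"twist": [0,-0.1,0]},
  {"slide": [0,0,-0.7],"twist": [0,0,0]},
  {"slide": [0,0,-0.3],"twist": [0,0,0]},
  {"slide": [0,0,0],"twist": [0,0,0]},
], hand=2.2)

```text
time: 50.45
position: [0.5728, -0.01, 0.1738]
orientation: [-0.072, 0.997, 0.0, 0.001]
ft_force: [-0.3, -0.2, -0.8]
gripper_width: 0.022
```

Run:
```python
from h import *
need([.5725,-.01,.167],1.717)
im,c=snap('wrist','w46')
need([.5725,-.01,.167],1.717)
```

```text
t 50.45 pos [ 0.5728 -0.01    0.1738] slide cm [-0.03 -0.   -0.68] twist [-0.04  0.1   0.08] w 0.022 F [-0.3 -0.2 -0.8] q6 [-0.12  0.15  1.41  0.    1.58 -1.83]
t 50.5 pos [ 0.5728 -0.01    0.174 ] slide cm [-0.03  0.   -0.7 ] twist [-0.04  0.11  0.08] w 0.0222 F [-0.2  0.2 -0.2] q6 [-0.12  0.15  1.41  0.    1.58 -1.83]
```

View pics/w46.png

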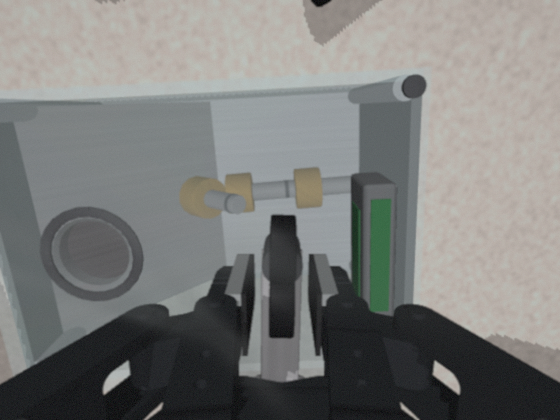

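Centred. Down 5 mm more, then close.

>>> send_rows([
  {"slide": [0,0,-0.5],"twist": [0,0,0]},
  {"slide": [0,0,-0.1],"twist": [0,0,0]},
])

```text
time: 50.7
position: [0.5732, -0.01, 0.1682]
orientation: [-0.072, 0.997, 0.0, 0.002]
ft_force: [-0.4, 0.0, -0.2]
gripper_width: 0.0218
```

>>> send_rows([
  {"slide": [0,0,0],"twist": [0,0,0]},
  {"slide": [0,0,0],"twist": [0,0,0]},
  {"slide": [0,0,0],"twist": [0,0,0]},
  {"slide": [0,0,0],"twist": [0,0,0]},
], hand=0.4)

```text
time: 51.1
position: [0.5732, -0.0096, 0.1685]
orientation: [-0.071, 0.997, 0.001, 0.002]
ft_force: [-0.1, 0.9, -0.3]
gripper_width: 0.0086
```

Run:
```python
from h import *
need([.5725,-.01,.167],.2)
```

```text
t 51.1 pos [ 0.5732 -0.0096  0.1685] slide cm [-0.07 -0.04 -0.15] twist [  0.07   0.23 -86.7 ] w 0.0086 F [-0.1  0.9 -0.3] q6 [-0.12  0.16  1.42  0.    1.56 -1.83]
```

>>> send_rows([
  {"slide": [0,0,0],"twist": [0,0,-6]},
  {"slide": [0,0,0],"twist": [0,0,-6]},
  {"slide": [0,0,0],"twist": [0,0,-6]},
  {"slide": [0,0,0],"twist": [0,0,-6]},
  {"slide": [0,0,0],"twist": [0,0,-6]},
])

```text
time: 51.6
position: [0.5731, -0.01, 0.1685]
orientation: [0.197, 0.98, -0.001, 0.002]
ft_force: [-0.4, -0.1, 0.5]
gripper_width: 0.0086
```

Run:
```python
from h import *
need([.5725,-.0095,.167],.2)
```

```text
t 51.6 pos [ 0.5731 -0.01    0.1685] slide cm [-0.06  0.05 -0.15] twist [  0.18   0.12 -55.86] w 0.0086 F [-0.4 -0.1  0.5] q6 [-0.12  0.16  1.42 -0.    1.56 -1.29]
```

>>> send_rows([
  {"slide": [0,0,0],"twist": [0,0,-6]},
  {"slide": [0,0,0],"twist": [0,0,-6]},
  {"slide": [0,0,0],"twist": [0,0,-6]},
  {"slide": [0,0,0],"twist": [0,0,-6]},
  {"slide": [0,0,0],"twist": [0,0,-6]},
  {"slide": [0,0,0],"twist": [0,0,-6]},
])

```text
time: 52.2
position: [0.5728, -0.0103, 0.1684]
orientation: [0.499, 0.867, -0.002, 0.001]
ft_force: [-0.2, -0.0, -0.3]
gripper_width: 0.0088
```

Run:
```python
from h import *
need([.5725,-.0095,.167],.2)
```

```text
t 52.2 pos [ 0.5728 -0.0103  0.1684] slide cm [-0.03  0.08 -0.14] twist [  0.26  -0.03 -18.72] w 0.0088 F [-0.2 -0.  -0.3] q6 [-0.11  0.16  1.42 -0.    1.57 -0.64]
```

>>> send_rows([
  {"slide": [0,0,0],"twist": [0,0,-6]},
  {"slide": [0,0,0],"twist": [0,0,-5]},
  {"slide": [0,0,0],"twist": [0,0,-4]},
  {"slide": [0,0,0],"twist": [0,0,-2]},
])

```text
time: 52.6
position: [0.5727, -0.0104, 0.1685]
orientation: [0.625, 0.781, -0.002, 0.001]
ft_force: [-0.1, -0.0, -0.2]
gripper_width: 0.0087
```

Run:
```python
from h import *
need([.5725,-.0095,.167],.2)
print(ctrl.sense()['torque'])
im,c=snap('wrist','w47')
im,c=snap('side','s47')
cv2.imwrite('pics/s47c.png',cv2.resize(im[165:285,235:355],None,fx=5,fy=5,interpolation=cv2.INTER_CUBIC))
```

```text
t 52.6 pos [ 0.5727 -0.0104  0.1685] slide cm [-0.02  0.09 -0.15] twist [ 0.28 -0.09 -1.18] w 0.0087 F [-0.1 -0.  -0.2] q6 [-0.11  0.16  1.42 -0.    1.57 -0.33]
[0.0892 0.02   0.057 ]
```

View pics/w47.png

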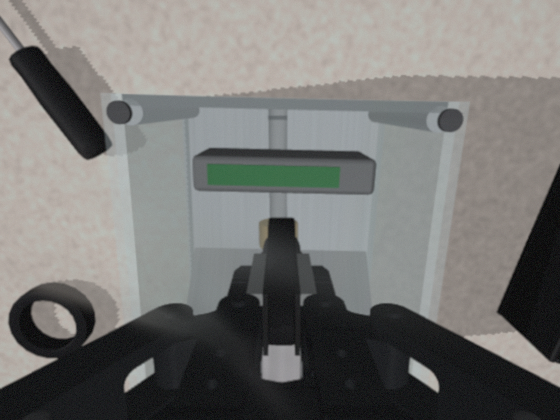

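View pics/s47c.png

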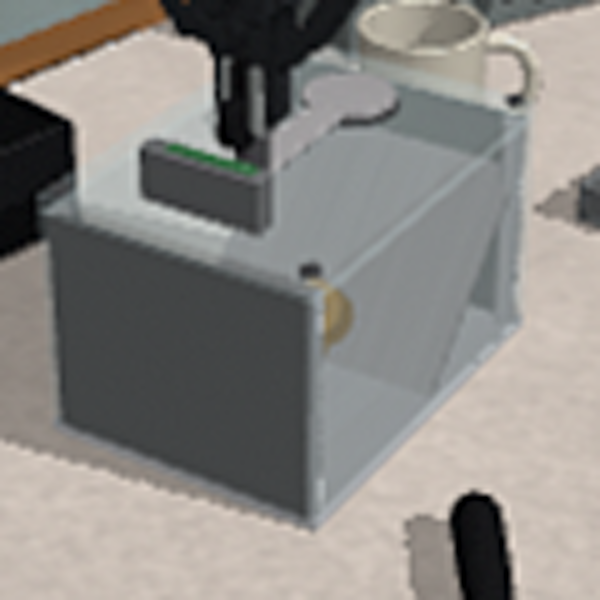

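>>> send_rows([
  {"slide": [0,0,0],"twist": [0,0,-1]},
  {"slide": [0,0,0],"twist": [0,0,-0.8]},
  {"slide": [0,0,0],"twist": [0,0,0]},
])

```text
time: 53.0
position: [0.5726, -0.0104, 0.1684]
orientation: [0.636, 0.772, -0.003, 0.001]
ft_force: [-0.2, -0.0, 0.6]
gripper_width: 0.0089
```

Run:
```python
from h import *
need([.5725,-.0095,.167],.2)
print(ctrl.sense()['torque'])
```

```text
t 53.0 pos [ 0.5726 -0.0104  0.1684] slide cm [-0.01  0.09 -0.14] twist [ 0.29 -0.1   0.44] w 0.0089 F [-0.2 -0.   0.6] q6 [-0.11  0.16  1.42 -0.01  1.57 -0.31]
[ 0.0395 -0.0639  0.3386]
```

Torque is +0.34 N m, so it's against the shut stop. Release and rise.

>>> send_rows([
  {"slide": [0,0,0],"twist": [0,0,0]},
  {"slide": [0,0,0],"twist": [0,0,0]},
  {"slide": [0,0,0],"twist": [0,0,0]},
  {"slide": [0,0,1],"twist": [0,0,0]},
  {"slide": [0,0,3],"twist": [0,0,0]},
  {"slide": [0,0,5],"twist": [0,0,0]},
  {"slide": [0,0,5],"twist": [0,0,0]},
  {"slide": [0,0,0],"twist": [0,0,0]},
], hand=3.5)

```text
time: 53.8
position: [0.5703, -0.0105, 0.3143]
orientation: [0.636, 0.771, -0.003, 0.0]
ft_force: [-0.0, -0.2, 0.6]
gripper_width: 0.0352
```

Run:
```python
from h import *
need([.5725,-.0095,.3],.2)
im,c=snap('wrist','w48')
im,c=snap('top','t48')
im,c=snap('side','s48')
for t in ['jar','relay','driver','roll','mug','connector']:
  for n in ('side',):
    for d in vision.tip_of(t,n)[:1]: print(t,w(c,d['position']),round(d['score'],2))
```

```text
t 53.8 pos [ 0.5703 -0.0105  0.3143] slide cm [ 0.22  0.1  -1.43] twist [ 0.31 -0.23  0.5 ] w 0.0352 F [-0.  -0.2  0.6] q6 [-0.11  0.14  1.15 -0.01  1.85 -0.31]
jar [ 0.4241  0.2189 -0.0003] 0.61
relay [ 0.5722  0.3864 -0.0001] 0.71
driver [0.3663 0.0466 0.0005] 0.7
roll [ 0.3956 -0.173   0.0009] 0.7
connector [0.7319 0.2347 0.0007] 0.68
```

View pics/w48.png

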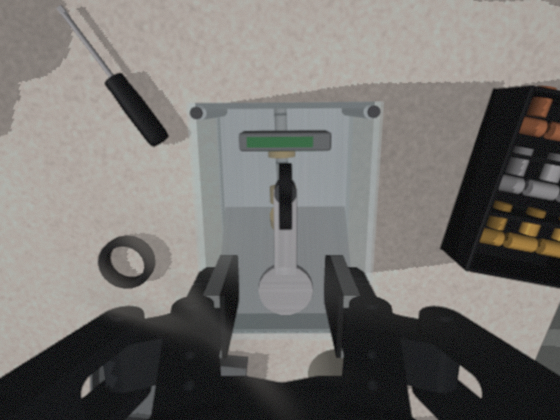

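View pics/s48.png

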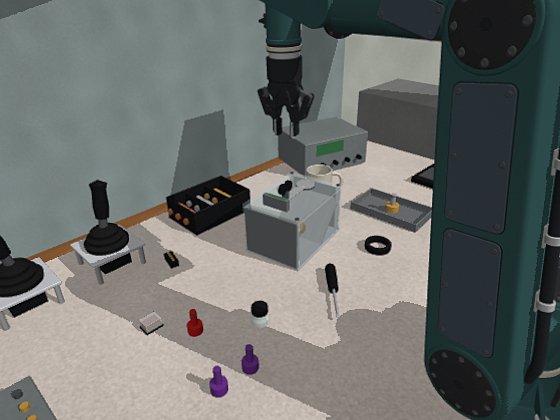

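View pics/t48.png

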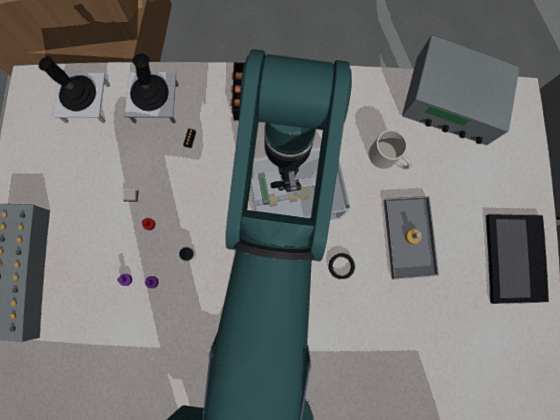

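The table has no brass studs left, the tray stud stands at (413,237) and the mug is at its old place. Handing in.

```bash
python3 -c "
from cell import ctrl
print(ctrl.hand_in())"
```

```text
the job is handed in; nothing more can be done
None
```

I sorted all four brass studs on the table and handed the job in at about 54 s; no verdict is reported.

**Shutter:** I turned the knob open to its stop and, at the end, back to shut. Torque was −0.59 N m at the open stop and +0.34 N m at the shut one. In the last wrist picture the shutter lies along the box over the bore.

**Studs that fit:** Three small studs went into the bore with no force and fell through. The third leans on the second one's foot inside the box. I triangulated its underside at about 30 mm (limit 90 mm), but part of it was hidden from the side camera, so this is a rough figure.

**Oversize stud:** The large stud was knocked aside during the run, so I located it again. It stopped on the bore mouth at about 10 N and now stands upright near the middle of the grey tray.

**Bystanders and display:** The relay, jar, screwdriver, roll and connector measured within a few mm of where they started. The last check did not detect the mug, but pictures show it in its old place. I saw no sign of touching the display. The red and purple look-alikes were left alone.

**Mismatch on the way:** One bore measurement came out about 6 mm off because I paired the picture with a later arm pose. I caught it and measured again.

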